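# Deburr the fresh bore of a heating block with a swivel-blade hand tool

### The arm

A 6-joint arm with a two-finger parallel gripper is mounted at the origin on a cart in front of the work surface, level with it; the furniture and walls round the work are solid. World frame = base frame: x ahead of the robot, y to its left, z up, the work surface at z = 0. Lengths are in mm, angles in rad, forces in N, time in s.
With the tool pointing down it reaches from about 350 to 975 mm from the base axis. Payload 7.1 kg.
Tool frame: the origin (TCP) lies at the very end of the fingers, on their centre line; the grasp point (between the pads) lies 19 mm behind it; y points along the fingers, x is the direction in which the jaws open and shut, and the axes are right-handed (so a half turn about y gives the same grasp; the last joint's range is limited). The gripper opens to 88 mm and grips with 3 to 60 N. Pads are 20 mm wide; open, the fingers measure 115 mm over their backs; the gripper's body (75 mm by 178 mm) begins 61 mm behind the grasp point.
Start: joints at [-1.217, 0.423, 1.63, -0, 1.089, -0.019], TCP at [227.657, -582.046, 222.675] pointing down, gripper open.
Joint ranges: [-3, 3], [-0.9, 2.11], [0.09, 2.58], [-1.31, 4.45], [0.11, 2.69], [-2.54, 2.54]. Speed limits (rad/s): [2.39, 2.39, 3.01, 3.14, 3.14, 3.14].

### API

Orientations are given as a rotation vector (axis times angle).
In Python, from workcell import ctrl gives the robot as it stands. The module is installed in compiled form; this text tells all that it offers.
- The arm moves only by the tool carry_out, never from a script. Its arguments are lists of equal length, an entry for each row: "delta_pos": the shift along the tool's x, y, z in cm, a list of three; "rotation": the turn, a rotation vector about the tool's x, y, z in rad, a list of three. In form: {"delta_pos": [[dx, dy, dz], ...], "rotation": [[wx, wy, wz], ...]}. A call has 1 to 12 rows; each row is the pose to reach, as a shift and turn from the pose commanded when the call began, along the tool's axes at that moment; what a row does not reach only later rows make up. A row lasts 1/12 s, in which the tool goes at most 41.7 mm and 7.16 degrees, less where a joint would pass 70% of its speed; a pose out of reach is approached as far as the arm can. A call with a gripper value outside its range is refused whole. "hand" is the closure in counts, from 0 (fully open) to 255 (shut), set as the call begins (left out, the last holds). The fingers move at their own pace and stop on an object; the grip force is fixed at half the most. Time passes only in rows, so rows that repeat a pose let the fingers close. It gives the time, the measured TCP pose, the force and the opening at its end, in the units of the state.
- ctrl.get_obs(): the state, without advancing time (a new reading comes with each control period).
- ctrl.get_image(name): name is "scene" or "top"; returns the picture (384x512x3 uint8, red, green, blue); there is no depth.
- ctrl.camera_info(name): a dict with "fov_y" (degrees; the focal length in pixels is half the picture's height over the tangent of half this angle, whatever the lens; pixels are square), "cx", "cy" (the principal point, pixels), "k1" (the pictures are not rectified: a ray, as slopes to the right and down, at radius r is drawn at 1 + k1 r^2 times it, then the intrinsics apply), "R" (3x3) and "t" (3): a world point X has camera coordinates R X + t. Camera axes: x right, y down, z forward; pixel columns grow to the right and rows downward; lengths in mm; the calibration is good to about 2 mm. A picture is of the moment at which its call begins. camera_info takes no time and is no camera call.
- ctrl.close_job(): hands the job in, once; it reports no verdict.
The state is a dict: "t": time; "qpos": joint angles; "qvel": joint speeds; "joint_torque": joint torques, N m; "ee_pos": TCP position; "orientation": TCP orientation; "ft_force": force on the tool from outside, world axes, zero at the start; "moment": the same for the moment, N m; "width": finger opening in mm.
Only numpy, scipy, OpenCV 4.12 (cv2) and the standard library are available. Lean on these libraries where they do the work, as an engineer would, in place of code of your own. Each camera call takes 0.05 s, during which the arm holds its last target.

### The job

The big bore of the aluminium heating block in the vice has just been drilled and its top edge is still sharp. Take the deburring tool from its stand, hook its swivelling blade over the bore's top edge from inside and, starting beside the thermometer well, draw it once clockwise (seen from above) all the way round until it is back beside the well, keeping the blade pressed lightly and steadily (about 5 N) on the edge and never hard. Then put the tool back upright in its stand, fully home, without disturbing the glassware standing behind the work.

Things in the scene. Friction and masses are not known exactly. Their poses are not given: they have to be found in the camera images.
- block: Bright aluminium heating block, 70 by 110 mm and 46 mm high, clamped in a small grey drilling vice bolted to the worktop; neither yields. Its top face is level, 70 mm above the worktop and clear above the jaws. Origin: on the bore's axis, at the block's underside; z up; -y points along the block from the bore to the thermometer well.
- bore (a point): Centre of the bore to deburr, level with the block's top face; axes as the block's. The bore is by far the largest hole in the block: 40 mm in diameter, straight through, with a sharp, unchamfered top edge.
- thermometer_well (a point): Mouth of the thermometer well, the lone 7 mm hole on the block's centre line, 47 mm from the bore's centre, level with the top face (two 12 mm wells lie farther out). The side of the bore nearest to it is where the run round the edge begins and ends.
- handle (a point): Middle of the tool's handle, on its axis, 32 mm above the collar's underside; z up the tool. The handle is a hexagonal aluminium bar 18 mm across flats (a pair of flats faces this frame's +x and -x, others every 60 degrees), from 26 mm below to 27 mm above this point; a 13 mm wide button on top ends 36 mm above. Hold it low, just above the collar, firmly (60 to 100 N).
- deburrer: The deburring tool, about 330 g, 98 mm long, upright in its stand with the blade down. Origin: on its axis at the underside of its round collar (36 mm wide, 4 mm thick, just below the handle), z up. The collar's underside rests on the stand's rim. Below it a steel nose narrows from 21 to 13 mm and ends 10 mm under the collar.
- blade: Dark steel blade that swivels endlessly on the tool's axis (1 mN m friction: left alone it turns with the handle). Origin and z as the tool's; its x points where the blade leans. A 5 mm round bar slants straight from the axis, 14.5 mm below the collar's underside, out to a tip 9.3 mm off axis, 30 mm below. Once hooked over an edge and drawn along, it trails like a castor; the hand need not turn.
- blade_edge (a point): Middle of the blade's slanting flank: 4.2 mm off the tool's axis, 21 mm below the collar's underside. At work it is level with the block's top face (within 7 mm), just inside the bore's edge, with the tool upright, its axis about 22 mm from the bore's centre, outside the edge, and the blade leaning back in towards the bore's middle.
- socket (a point): Centre of the mouth of the tool stand, 50 mm above the worktop. The stand is a fixed black socket, 43 mm in outside diameter on a 72 mm foot, with a round hole 28 mm wide and 40 mm deep. With the tool home, its nose is in the hole, its collar sits on the rim and handle is 32 mm above this point.
- flask: Bystander: conical glass flask, 64 mm wide and 114 mm high; origin at the centre of its underside; loose, to be left alone.
- petri: Bystander: glass petri dish, 95 mm across, 16 mm high; origin at the centre of its underside; loose, to be left alone.
- reagent: Bystander: clear glass reagent bottle, 46 mm across, 89 mm high; origin at the centre of its underside; loose, to be left alone.
- beaker: Bystander: small glass beaker, 61 mm across, 69 mm high; origin at the centre of its underside; loose, to be left alone.
Things that resemble listed ones, but are neither listed nor needed, are in the scene too. Of the things that look like the part that bears socket, the largest one is meant.

How it is judged:
By the outcome, as a careful person would: the job done as asked, in the order asked, and still so for the second after the job is handed in, with the robot touching nothing.
It also fails if it takes over 72 s, if anything falls off the work surface, if the arm or the gripper's body presses on something with over 40 N, if the wrist force passes 120 N, or if a joint passes its speed limit or range.

## Working session

There is one attempt and no reset: what is moved stays moved. The work goes in short steps, Python scripts to look and compute and a tool call to move; the robot and the scene stay as the last step left them, time stands still between calls to the robot, and variables do not carry over. Pictures are saved under pics/ and viewed, and the job is handed in when it is done.

Besides the shell and the picture viewer there is one more tool, called in YAML: its name, and indented under it one key for each argument. carry_out: Moves the arm, as the interface text tells. Its arguments: {"type":"object","properties":{"delta_pos":{"type":"array","items":{"type":"array","items":{"type":"number"}}},"rotation":{"type":"array","items":{"type":"array","items":{"type":"number"}}},"hand":{"type":"number"}},"required":["delta_pos","rotation"]}

```bash
mkdir -p pics; ls; python3 - <<'E'
from workcell import ctrl
import cv2
print(ctrl.get_obs())
for n in ("scene","top"):
    im=ctrl.get_image(n); cv2.imwrite(f"pics/{n}0.png",im[:,:,::-1])
    print(n,ctrl.camera_info(n))
E
```

```text
pics
{'t': 0.0, 'qpos': array([-1.21696396e+00,  4.23811261e-01,  1.63067418e+00, -4.73797203e-05,
        1.08863067e+00, -1.90111335e-02]), 'qvel': array([-0.00021288, -0.00013247, -0.00130252, -0.00080745, -0.00190985,
       -0.00056915]), 'joint_torque': array([-6.59855559e-04, -5.44623649e+01, -2.73664874e+01,  6.42961124e-02,
        2.27381196e-02, -1.19952456e-04]), 'ee_pos': array([ 227.47793875, -581.53478121,  221.92639714]), 'orientation': array([-1.36196822,  0.93122764, -0.9291389 ]), 'ft_force': array([ 0.5876675 , -0.18783941,  0.0237358 ]), 'moment': array([ 0.03431047, -0.04604837, -0.01249267]), 'width': 87.83831866546981}
scene {'fov_y': 50.932417270776874, 'cx': 256.1440364202489, 'cy': 192.25722338060214, 'k1': -0.13650606616338265, 'R': array([[-0.8632128 , -0.50466571,  0.01327291],
       [-0.38505259,  0.64116025, -0.66381325],
       [ 0.32649373, -0.57812287, -0.74778058]]), 't': array([583.41251425, 161.06832801, 816.41872683])}
top {'fov_y': 43.655823816518335, 'cx': 260.8525473861253, 'cy': 192.89876155130366, 'k1': -0.021500801551479393, 'R': array([[-0.02204043, -0.99911277, -0.0358872 ],
       [-0.98330262,  0.02814946, -0.17978756],
       [ 0.18063826,  0.03132538, -0.98305063]]), 't': array([ 219.01739354,  581.53902227, 1033.75865736])}
```

```bash
python3 - <<'E'
import cv2
for n in ("scene","top"):
    im=cv2.imread(f"pics/{n}0.png"); cv2.imwrite(f"pics/{n}0b.png",cv2.resize(im,(800,600),interpolation=cv2.INTER_CUBIC))
E
```

```text
(no output)
```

View pics/scene0b.png

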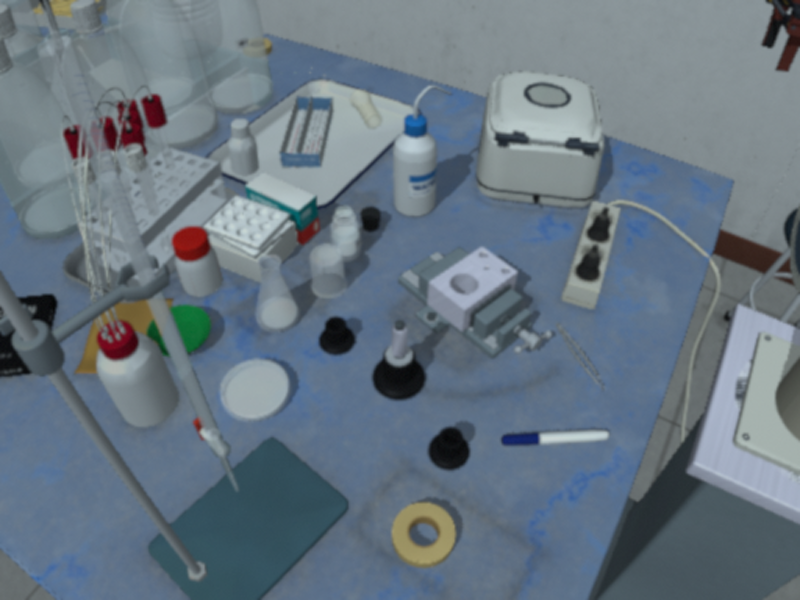

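View pics/top0b.png

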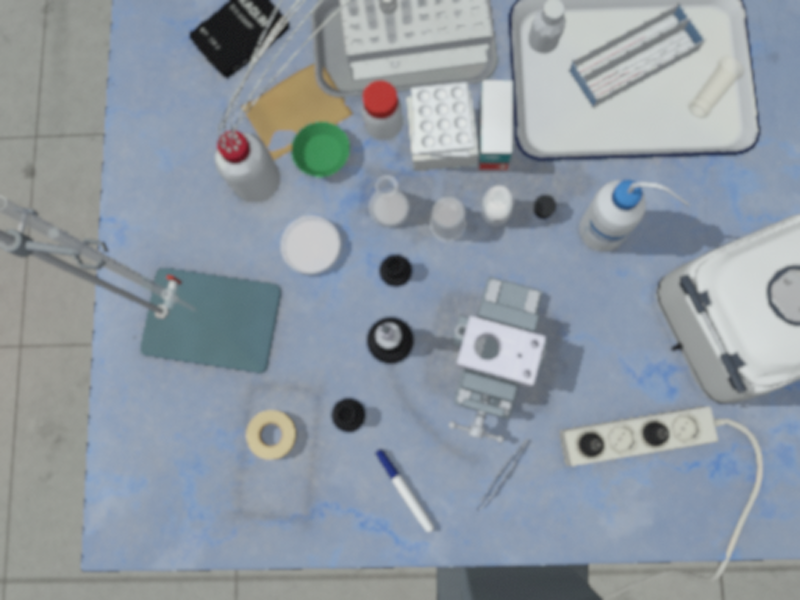

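The scene (800x600 view) shows the tool standing in the largest black stand: top (390,338), scene (399,375). Two smaller empty stands lie at top (396,270) and (348,414). The block is at top (500,350), with its bore at (487,346). Next I enlarge crops of these.

```bash
cat > h.py <<'E'
import numpy as np, cv2
from workcell import ctrl
def K(n):
    c=ctrl.camera_info(n); f=192/np.tan(np.radians(c['fov_y']/2)); return c,f
def proj(n,X):
    c,f=K(n); X=np.atleast_2d(X).astype(float)
    p,_=cv2.projectPoints(X,cv2.Rodrigues(np.array(c['R']))[0],np.array(c['t'],float),np.array([[f,0,c['cx']],[0,f,c['cy']],[0,0,1.]]),np.array([c['k1'],0,0,0.]))
    return p.reshape(-1,2)
def ray(n,uv):
    c,f=K(n); uv=np.atleast_2d(uv).astype(float).reshape(-1,1,2)
    s=cv2.undistortPointsIter(uv,np.array([[f,0,c['cx']],[0,f,c['cy']],[0,0,1.]]),np.array([c['k1'],0,0,0.]),None,None,(3,100,1e-10)).reshape(-1,2)
    R=np.array(c['R']); d=np.c_[s,np.ones(len(s))]@R; o=-R.T@np.array(c['t']); return o,d/np.linalg.norm(d,axis=1)[:,None]
def onplane(n,uv,z):
    o,d=ray(n,uv); return o+d*((z-o[2])/d[:,2])[:,None]
def crop(im,x0,y0,w,h,s,name):
    cv2.imwrite(name,cv2.resize(im[y0:y0+h,x0:x0+w],None,fx=s,fy=s,interpolation=cv2.INTER_CUBIC))
E
python3 - <<'E'
from h import *
t=cv2.imread("pics/top0.png"); s=cv2.imread("pics/scene0.png")
crop(t,215,150,145,150,4,"pics/tc.png")
crop(s,195,150,160,150,4,"pics/sc.png")
E
```

```text
(no output)
```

View pics/tc.png

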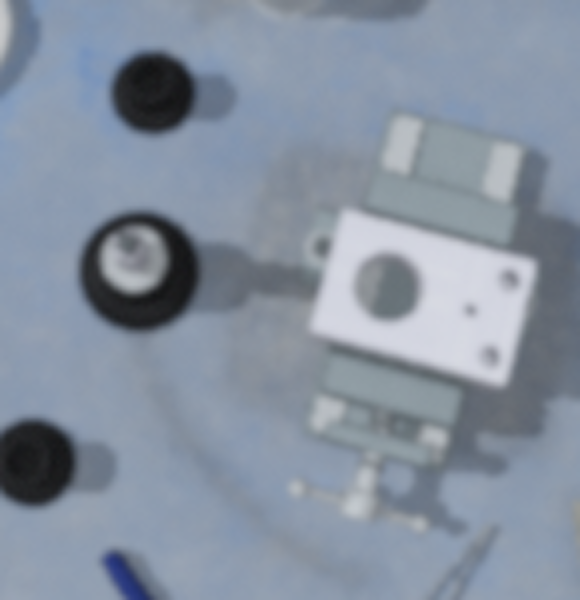

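View pics/sc.png

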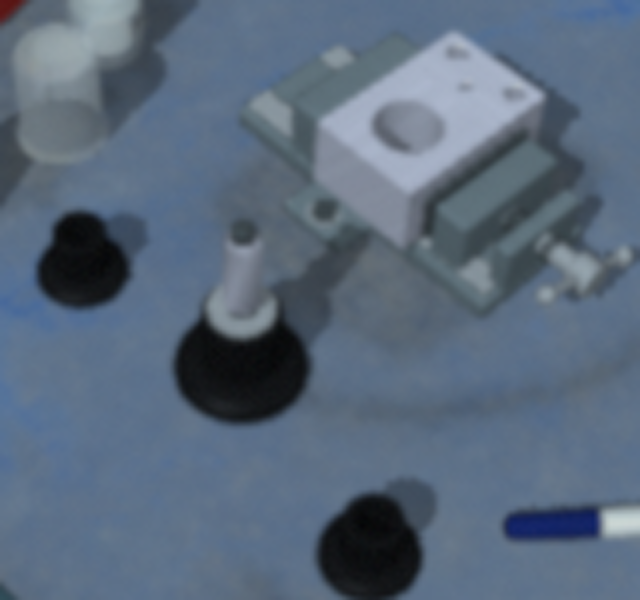

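Three stands look alike, at native top pixels (253,173), (250,217) and (223,265). The middle one has by far the widest foot and carries the bright tool, so it is the one meant. The block's bore is at crop (388,286), and the lone small well is at (469,309), between the two 12 mm wells. Now I measure.

```bash
python3 - <<'E'
from h import *
t=cv2.imread("pics/top0.png"); s=cv2.imread("pics/scene0.png")
def block(n,im,box,thr):
    x0,y0,w,h=box
    S=4
    g=cv2.cvtColor(im,cv2.COLOR_BGR2GRAY)[y0:y0+h,x0:x0+w]
    g=cv2.resize(g,None,fx=S,fy=S,interpolation=cv2.INTER_CUBIC)
    m=(g>thr).astype(np.uint8)
    cs,hi=cv2.findContours(m,cv2.RETR_CCOMP,cv2.CHAIN_APPROX_NONE)
    big=max(range(len(cs)),key=lambda i:cv2.contourArea(cs[i]))
    px=lambda c:(c.reshape(-1,2)+.5)/S-.5+[x0,y0]
    P=onplane(n,px(cs[big]),70)
    r=cv2.minAreaRect(P[:,:2].astype(np.float32)); print(n,thr,"block",r)
    for i,c in enumerate(cs):
        if hi[0][i][3]==big and cv2.contourArea(c)>30:
            Q=onplane(n,px(c),70)[:,:2].astype(np.float32)
            if len(Q)>5: print("  hole",np.round(cv2.fitEllipse(Q)[0],1),np.round(cv2.fitEllipse(Q)[1],1),px(c).mean(0))
for thr in (170,185): block("top",t,(285,195,75,60),thr)
for thr in (150,165): block("scene",s,(265,150,75,65),thr)
print(cv2.cvtColor(t,cv2.COLOR_BGR2GRAY)[222,290:352:2])
E
```

```text
top 170 block ((511.9836120605469, 74.49793243408203), (113.54629516601562, 72.28911590576172), 72.75200653076172)
  hole [478.   37.7] [7.3 9.3] [337.47619048 238.39285714]
  hole [503.2  48.1] [4.2 4.3] [332.1375 227.1125]
  hole [520.2  25.1] [ 8.3 10.3] [342.2173913  219.23369565]
  hole [517.4  92.8] [37.1 38.9] [311.65705128 221.31987179]
top 185 block ((511.66021728515625, 74.15919494628906), (110.79317474365234, 69.98344421386719), 72.61196899414062)
  hole [477.7  38.2] [10.6 12.2] [337.26483051 238.54872881]
  hole [503.2  48. ] [6.5 7.1] [332.15441176 227.11029412]
  hole [519.8  25.4] [11.4 12.9] [342.04032258 219.37096774]
  hole [517.4  92.8] [39.4 40.9] [311.66826923 221.20913462]
scene 150 block ((513.5709838867188, 76.95171356201172), (111.21919250488281, 69.47528076171875), 72.473876953125)
  hole [519.4  96.1] [39.5 40.8] [296.34046961 181.40814917]
  hole [479.8  42.8] [ 9.4 11.5] [322.82180851 173.08776596]
  hole [521.5  29.7] [ 9.7 13. ] [308.57598039 162.88970588]
scene 165 block ((513.4281005859375, 76.60477447509766), (107.10009765625, 66.71343994140625), 72.236083984375)
  hole [519.2  95.7] [43.6 44.4] [296.33964646 181.43181818]
  hole [479.5  42.9] [14.  15.6] [322.91176471 173.18014706]
  hole [505.1  52. ] [8.7 9.9] [310.76190476 171.41666667]
  hole [521.2  29.7] [14.4 17.2] [308.61413043 162.96195652]
[111 109 142 203 213 213 200 155 144 140 116 112 111 112 121 176 212 215
 215 215 215 216 215 213 212 199 187 196 197 138 102]
```

```bash
python3 - <<'E'
from h import *
t=cv2.imread("pics/top0.png"); s=cv2.imread("pics/scene0.png")
crop(t,230,195,45,45,13,"pics/tt.png"); crop(s,232,198,45,60,10,"pics/ss.png")
for n,im in(("top",t),("scene",s)):
    for X in ((394,207,0),):
        pass
    g=cv2.cvtColor(im,cv2.COLOR_BGR2GRAY)
    x0,y0,w,h=(230,190,50,55) if n=="top" else (230,225,50,35)
    S=4; q=cv2.resize(g[y0:y0+h,x0:x0+w],None,fx=S,fy=S,interpolation=cv2.INTER_CUBIC)
    for thr in (60,70):
        m=(q<thr).astype(np.uint8); cs,_=cv2.findContours(m,cv2.RETR_EXTERNAL,cv2.CHAIN_APPROX_NONE)
        c=max(cs,key=cv2.contourArea); p=cv2.convexHull(c).reshape(-1,2)
        p=(p+.5)/S-.5+[x0,y0]
        P=onplane(n,p,8)
        print(n,thr,"foot hull",cv2.minEnclosingCircle(P[:,:2].astype(np.float32)))
E
```

```text
top 60 foot hull ((538.07666015625, 233.30697631835938), 33.84969711303711)
top 70 foot hull ((538.2369384765625, 233.3124542236328), 34.59305953979492)
scene 60 foot hull ((537.9291381835938, 233.8549346923828), 42.08860397338867)
scene 70 foot hull ((537.2402954101562, 233.115478515625), 43.45753860473633)
```

View pics/tt.png

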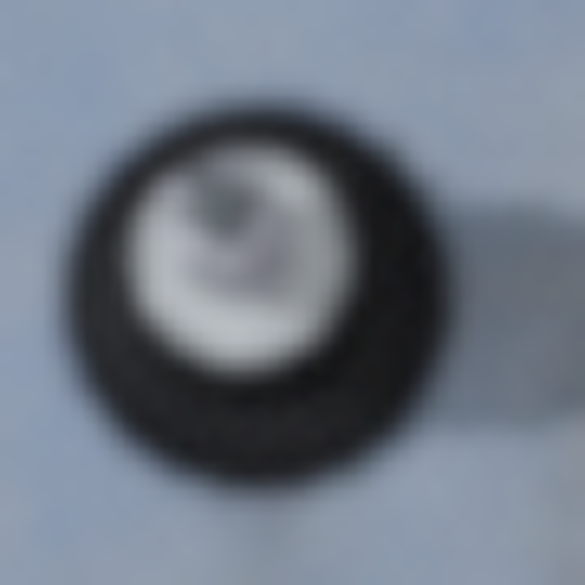

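View pics/ss.png

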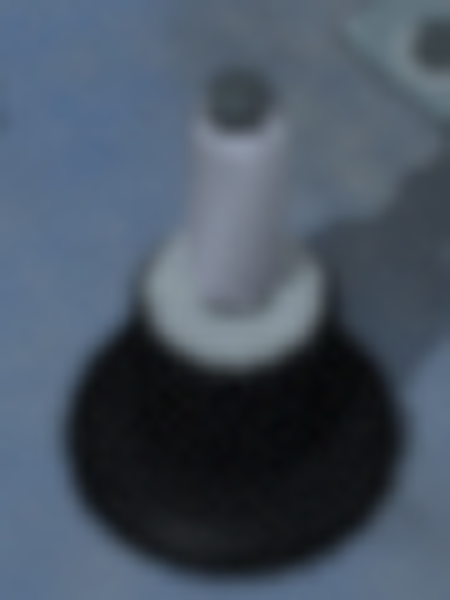

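```bash
python3 - <<'E'
from h import *
t=cv2.imread("pics/top0.png"); s=cv2.imread("pics/scene0.png")
g=cv2.cvtColor(t,cv2.COLOR_BGR2GRAY); S=4;x0,y0=236,203
q=cv2.resize(g[y0:y0+24,x0:x0+24],None,fx=S,fy=S,interpolation=cv2.INTER_CUBIC)
for thr in(90,110):
    cs,_=cv2.findContours((q>thr).astype(np.uint8),cv2.RETR_EXTERNAL,cv2.CHAIN_APPROX_NONE)
    c=min([c for c in cs if cv2.contourArea(c)>300],key=lambda c:np.linalg.norm(c.mean((0,1))-48))
    P=onplane("top",(c.reshape(-1,2)+.5)/S-.5+[x0,y0],54)[:,:2].astype(np.float32)
    print("top collar",cv2.fitEllipse(P))
print("top collar c",onplane("top",[[248,214.3]],54),"button",onplane("top",[[246.6,210.1]],117))
g=cv2.cvtColor(s,cv2.COLOR_BGR2GRAY);x0,y0=243,222
q=cv2.resize(g[y0:y0+16,x0:x0+24],None,fx=S,fy=S,interpolation=cv2.INTER_CUBIC)
m=(q>90).astype(np.uint8); cs,_=cv2.findContours(m,cv2.RETR_EXTERNAL,cv2.CHAIN_APPROX_NONE)
c=max(cs,key=cv2.contourArea).reshape(-1,2); 
# lower boundary only
p=(c+.5)/S-.5+[x0,y0]; print(p.min(0),p.max(0))
print("scene collar",onplane("scene",[[255.2,227.7]],54),"button",onplane("scene",[[255.5,206.3]],118))
from scipy.spatial.transform import Rotation as R
o=ctrl.get_obs(); print(R.from_rotvec(o['orientation']).as_matrix().round(3))
E
```

```text
top collar ((538.8233032226562, 234.7620849609375), (38.0328369140625, 39.0349006652832), 54.28020095825195)
top collar ((537.8023071289062, 234.63169860839844), (34.6449089050293, 37.57939147949219), 27.77700424194336)
top collar c [[538.97090378 234.51134653  54.        ]] button [[539.35608927 233.57057294 117.        ]]
[242.625 221.625] [263.625 233.875]
scene collar [[538.68405225 239.83535265  54.        ]] button [[540.4161658  237.20819421 118.        ]]
[[ 0.364 -0.     0.931]
 [-0.931  0.001  0.364]
 [-0.001 -1.     0.   ]]
```

```bash
python3 - <<'E'
from h import *
ims=[]
s=cv2.imread("pics/scene0.png"); t=cv2.imread("pics/top0.png")
print(cv2.cvtColor(s,cv2.COLOR_BGR2GRAY)[208:232,247:266])
# projected facet info: camera azimuth seen from tool
for n in("scene","top"):
    c,f=K(n); o=-np.array(c['R']).T@np.array(c['t']); d=o-np.array([539,236,80]); print(n,o.round(),np.degrees(np.arctan2(d[1],d[0])))
crop(cv2.convertScaleAbs(s,alpha=2.0,beta=-180),243,200,26,38,15,"pics/hx.png")
E
```

```text
[[103 103 102 101 102  95  77  71  72  68  64  71  87  98 103 103 100  99
   99]
 [103 104 104 102 106 100  76  66  66  63  64  83 102 105 105 103 101 100
   99]
 [104 105 104 105 114 118  95  76  69  71  79 102 120 114 105 102 101 100
  101]
 [105 105 104 106 119 130 123 112 109 110 114 123 129 117 104 100 100 101
  102]
 [106 106 106 106 116 130 137 142 145 145 141 134 126 114 103 100 100 101
  103]
 [105 107 106 107 113 123 133 140 145 146 140 131 120 110 103 101 101 102
  104]
 [106 106 107 107 113 121 128 133 136 138 134 125 117 108 103 100 100 102
  103]
 [107 107 107 108 113 122 128 131 133 134 130 122 114 107 101 100  99 100
  101]
 [109 107 107 110 116 124 129 132 133 132 126 119 111 105 103 101  98  98
  101]
 [107 107 108 110 117 126 131 134 133 131 125 117 110 106 105 104 102 100
  100]
 [106 107 107 112 120 127 133 135 134 129 123 114 108 106 107 107 104 101
   97]
 [105 107 108 114 121 129 135 136 132 128 121 113 107 105 108 107 103  97
   92]
 [106 107 112 117 124 131 136 136 131 125 118 110 105 103 104 100  95  87
   77]
 [104 108 119 127 127 134 136 135 128 123 115 1
[... 230 characters left out ...]
122 116 108 101  95  96 100 104  93  70
   64]
 [127 144 146 143 140 137 134 127 119 111 105  98  95  99 111 120 111  76
   59]
 [133 147 147 145 140 136 130 124 117 109 101  96 101 113 126 132 116  76
   55]
 [128 143 147 146 139 129 122 116 113 108 100  96 112 132 140 137 115  71
   49]
 [116 138 145 144 137 123 110 106 105 106 102 105 125 140 143 136 112  65
   44]
 [103 132 144 144 141 132 120 113 111 114 117 127 139 145 142 130  97  53
   38]
 [ 84 121 138 142 144 141 138 137 136 137 139 142 146 145 138 115  75  35
   29]
 [ 57  94 121 136 141 143 143 144 144 144 143 143 142 134 119  90  49  22
   19]]
scene [299. 663. 710.] 119.32267916838171
top [ 390.  170. 1129.] -156.14289142597147
```

View pics/hx.png

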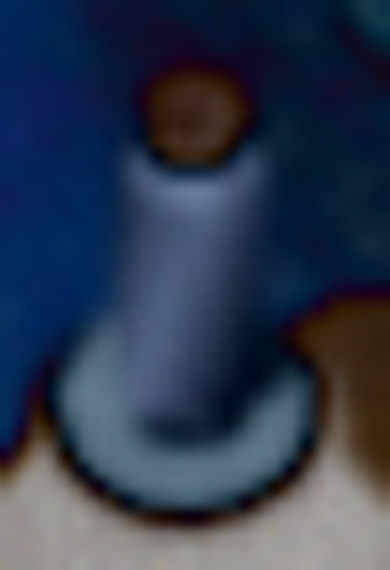

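The two cameras disagree by about (1.5, 3.5) mm, consistently for both tool and block. I will move above the tool and check both cameras against the known TCP.

carry_out:
  delta_pos:
    - [-32.4, 0, 29.4]
    - [-32.4, 0, 29.4]
    - [-32.4, 0, 29.4]
    - [-32.4, 0, 29.4]
    - [-32.4, 0, 29.4]
    - [-32.4, 0, 29.4]
    - [-32.4, 0, 29.4]
    - [-32.4, 0, 29.4]
    - [-32.4, 0, 29.4]
    - [-32.4, 0, 29.4]
    - [-32.4, 0, 29.4]
    - [-32.4, 0, 29.4]
  rotation:
    - [0, -0.8, 0]
    - [0, -0.8, 0]
    - [0, -0.8, 0]
    - [0, -0.8, 0]
    - [0, -0.8, 0]
    - [0, -0.8, 0]
    - [0, -0.8, 0]
    - [0, -0.8, 0]
    - [0, -0.8, 0]
    - [0, -0.8, 0]
    - [0, -0.8, 0]
    - [0, -0.8, 0]
  hand: 0

```text
t: 1.1
ee_pos: [384.0, -170.0, 222.5]
orientation: [-1.548, 0.309, -0.309]
ft_force: [-0.3, -0.8, -0.1]
width: 87.8
```

```bash
cat >> h.py <<'E'
from scipy.spatial.transform import Rotation as Ro
def Rt(adeg):
    a=np.radians(adeg); return np.array([[np.cos(a),0,-np.sin(a)],[np.sin(a),0,np.cos(a)],[0,-1,0]])
def to(p,adeg,o=None):
    o=o or ctrl.get_obs(); R=Ro.from_rotvec(o['orientation']).as_matrix()
    d=R.T@(np.array(p)-o['ee_pos'])/10; w=Ro.from_matrix(R.T@Rt(adeg)).as_rotvec()
    print("ee",o['ee_pos'].round(2),"ang",np.degrees(np.arctan2(R[1,0],R[0,0])).round(2),"tilt",R[2].round(4))
    print("delta_cm",d.round(3),"rot",w.round(4)); return d,w
E
python3 - <<'E'
from h import *
print(ctrl.get_obs()['qpos'].round(3)); to((539,236,170),24)
E
```

```text
[-4.46e-01  1.16e-01  2.06e+00  1.00e-03  9.66e-01 -5.20e-02]
ee [ 384.01 -169.97  222.55] ang -22.57 tilt [-6.e-04 -1.e+00  8.e-04]
delta_cm [-1.269  5.29  43.432] rot [-1.000e-03 -8.129e-01 -2.000e-04]
```

carry_out:
  delta_pos:
    - [-1.3, 5.2, 43.4]
    - [-1.3, 5.2, 43.4]
    - [-1.3, 5.2, 43.4]
    - [-1.3, 5.2, 43.4]
    - [-1.3, 5.2, 43.4]
    - [-1.3, 5.2, 43.4]
    - [-1.3, 5.2, 43.4]
    - [-1.3, 5.2, 43.4]
    - [-1.3, 5.2, 43.4]
    - [-1.3, 5.2, 43.4]
    - [-1.3, 5.2, 43.4]
    - [-1.3, 5.2, 43.4]
  rotation:
    - [0, -0.81, 0]
    - [0, -0.81, 0]
    - [0, -0.81, 0]
    - [0, -0.81, 0]
    - [0, -0.81, 0]
    - [0, -0.81, 0]
    - [0, -0.81, 0]
    - [0, -0.81, 0]
    - [0, -0.81, 0]
    - [0, -0.81, 0]
    - [0, -0.81, 0]
    - [0, -0.81, 0]

```text
t: 2.1
ee_pos: [541.2, 234.9, 169.8]
orientation: [-1.546, -0.326, 0.325]
ft_force: [-0.9, -0.2, 0.3]
width: 88.1
```

```bash
python3 - <<'E'
from h import *
to((539,236,57.5),24)
o=ctrl.get_obs(); R=Ro.from_rotvec(o['orientation']).as_matrix(); e=o['ee_pos']
for n,b in(("top",(200,160,110,100)),("scene",(200,110,110,110))):
    im=ctrl.get_image(n)[:,:,::-1].copy(); cv2.imwrite(f"pics/{n}1.png",im)
    p=proj(n,[e,e+44*R[:,0],e-44*R[:,0]]); print(n,p.round(1))
    x0,y0,w,h=b; S=5
    big=cv2.resize(im[y0:y0+h,x0:x0+w],None,fx=S,fy=S,interpolation=cv2.INTER_CUBIC)
    for q in p: cv2.drawMarker(big,tuple(int(v) for v in ((q-[x0,y0]+.5)*S)),(0,0,255),cv2.MARKER_CROSS,8,1)
    cv2.imwrite(f"pics/{n}1c.png",big)
E
```

```text
ee [541.24 234.88 169.75] ang 23.77 tilt [ 9.e-04 -1.e+00  4.e-04]
delta_cm [-0.17  11.225  0.189] rot [-0.0003 -0.004   0.0009]
top [[244.2 205.4]
 [235.3 186.2]
 [253.4 225. ]]
scene [[256.1 187.1]
 [232.1 184.8]
 [280.3 189.3]]
```

View pics/top1c.png

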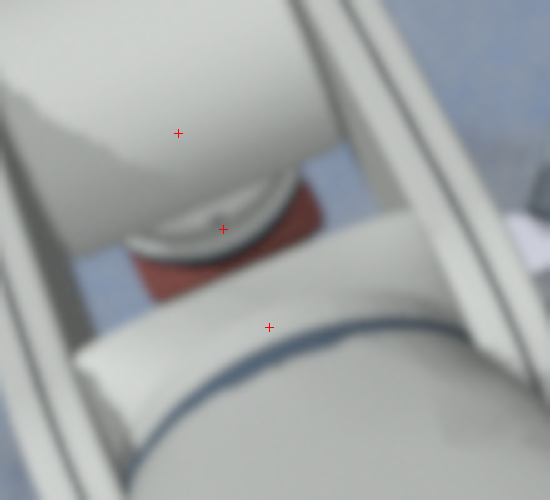

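View pics/scene1c.png

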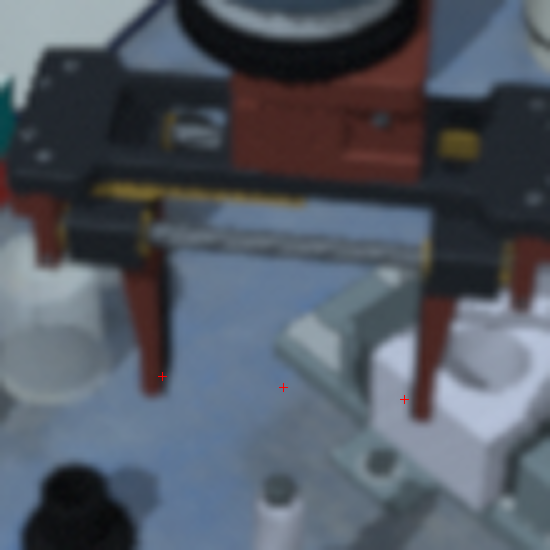

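The fingertips in scene agree with the predicted TCP to about 1 px. Both jaws straddle the tool (button at scene crop (280,490)). I descend and grip low.

carry_out:
  delta_pos:
    - [-0.1, 2, 0.1]
    - [-0.15, 4, 0.2]
    - [-0.15, 6, 0.2]
    - [-0.15, 8, 0.2]
    - [-0.15, 9, 0.2]
    - [-0.15, 10, 0.2]
    - [-0.15, 10.6, 0.2]
    - [-0.15, 11.0, 0.2]
    - [-0.15, 11.2, 0.2]
    - [-0.15, 11.2, 0.2]
    - [-0.15, 11.2, 0.2]
  rotation:
    - [0, 0, 0]
    - [0, 0, 0]
    - [0, 0, 0]
    - [0, 0, 0]
    - [0, 0, 0]
    - [0, 0, 0]
    - [0, 0, 0]
    - [0, 0, 0]
    - [0, 0, 0]
    - [0, 0, 0]
    - [0, 0, 0]

```text
t: 3.12
ee_pos: [537.9, 233.3, 59.3]
orientation: [-1.546, -0.324, 0.323]
ft_force: [0.5, 0.1, -0.2]
width: 88.1
```

```bash
python3 - <<'E'
from h import *
o=ctrl.get_obs(); print(o['ft_force'],o['width']); to((539,236,57.5),24)
im=ctrl.get_image("scene")[:,:,::-1].copy(); crop(im,195,140,120,110,5,"pics/s2.png")
im=ctrl.get_image("top")[:,:,::-1].copy(); crop(im,195,160,120,110,5,"pics/t2.png")
E
```

```text
[ 0.4675627   0.09803871 -0.19354894] 88.13616073008936
ee [537.89 233.27  59.27] ang 23.61 tilt [ 9.e-04 -1.e+00 -0.e+00]
delta_cm [0.211 0.177 0.206] rot [ 0.     -0.0068  0.0009]
```

View pics/s2.png

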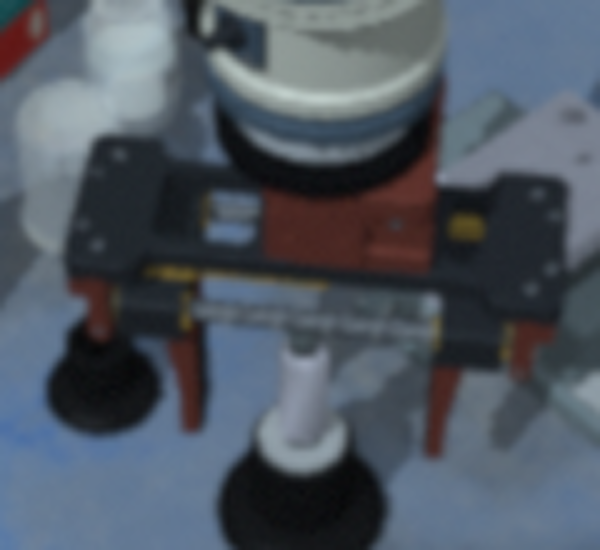

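```bash
python3 - <<'E'
from h import *
o=ctrl.get_obs(); R=Ro.from_rotvec(o['orientation']).as_matrix(); e=o['ee_pos']
f=lambda p:((np.array(p)-[195,140]+.5)*5).round(0)
for dz in(8,10,12): print(dz,f(proj("scene",[e+50*R[:,0]+dz*R[:,2],e-50*R[:,0]+dz*R[:,2]])))
print("collar if at e",f(proj("scene",[[e[0],e[1],54],[e[0],e[1],118]])))
E
```

```text
8 [[188. 426.]
 [435. 451.]]
10 [[187. 430.]
 [435. 455.]]
12 [[186. 434.]
 [435. 459.]]
collar if at e [[313. 431.]
 [316. 330.]]
```

View pics/t2.png

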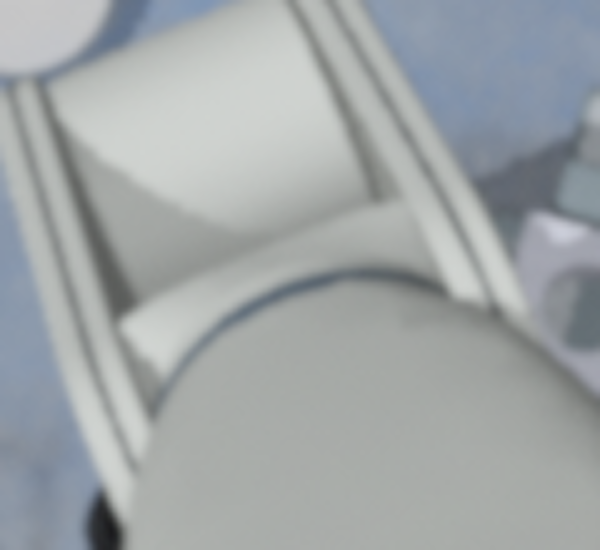

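Scene shows the fingertips at crop (193,430) and (434,456), matching prediction within about 1 px. The tool axis sits about 5 mm towards +x and +z of the tool frame. I correct for that, then close.

carry_out:
  delta_pos:
    - [0.2, 0, 0.2]
    - [0.4, 0.1, 0.4]
    - [0.4, 0.18, 0.4]
    - [0.4, 0.18, 0.4]
    - [0.4, 0.18, 0.4]
    - [0.4, 0.18, 0.4]
  rotation:
    - [0, 0, 0]
    - [0, 0, 0]
    - [0, 0, 0]
    - [0, 0, 0]
    - [0, 0, 0]
    - [0, 0, 0]

```text
t: 3.72
ee_pos: [539.5, 238.4, 56.8]
orientation: [-1.547, -0.323, 0.323]
ft_force: [-0.0, 0.7, 0.3]
width: 88.1
```

```bash
python3 - <<'E'
from h import *
o=ctrl.get_obs(); print(o['ft_force'],o['width']); to((540,238.5,57.5),24)
R=Ro.from_rotvec(o['orientation']).as_matrix(); e=o['ee_pos']
im=ctrl.get_image("scene")[:,:,::-1].copy(); crop(im,215,185,80,70,8,"pics/s3.png")
f=lambda p:((np.array(p)-[215,185]+.5)*8).round(0)
print("collar if at e",f(proj("scene",[[e[0],e[1],54],[e[0],e[1],118]])),f(proj("scene",[e+50*R[:,0]+10*R[:,2],e-50*R[:,0]+10*R[:,2]])))
E
```

```text
[-0.02929163  0.7228589   0.33419936] 88.07776014410871
ee [539.48 238.39  56.81] ang 23.61 tilt [-2.e-04 -1.e+00 -0.e+00]
delta_cm [ 0.052 -0.069 -0.01 ] rot [ 0.     -0.0068 -0.0002]
collar if at e [[326. 340.]
 [329. 179.]] [[124. 345.]
 [520. 386.]]
```

View pics/s3.png

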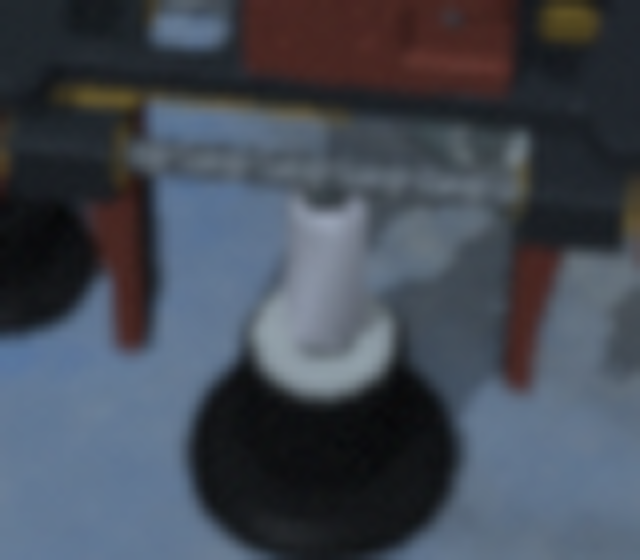

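The collar centre at crop (323,345) matches the (326,340) predicted for being on the grip axis. Closing.

carry_out:
  delta_pos:
    - [0, 0, 0]
    - [0, 0, 0]
    - [0, 0, 0]
    - [0, 0, 0]
    - [0, 0, 0]
    - [0, 0, 0]
    - [0, 0, 0]
    - [0, 0, 0]
    - [0, 0, 0]
    - [0, 0, 0]
    - [0, 0, 0]
    - [0, 0, 0]
  rotation:
    - [0, 0, 0]
    - [0, 0, 0]
    - [0, 0, 0]
    - [0, 0, 0]
    - [0, 0, 0]
    - [0, 0, 0]
    - [0, 0, 0]
    - [0, 0, 0]
    - [0, 0, 0]
    - [0, 0, 0]
    - [0, 0, 0]
    - [0, 0, 0]
  hand: 255

```text
t: 4.77
ee_pos: [539.9, 238.5, 56.9]
orientation: [-1.546, -0.324, 0.323]
ft_force: [1.7, -0.0, -0.6]
width: 18.9
```

carry_out:
  delta_pos:
    - [0, 0, 0]
    - [0, 0, 0]
    - [0, 0, 0]
  rotation:
    - [0, 0, 0]
    - [0, 0, 0]
    - [0, 0, 0]

```text
t: 5.02
ee_pos: [539.8, 238.5, 56.9]
orientation: [-1.546, -0.324, 0.323]
ft_force: [1.7, 1.2, -0.6]
width: 19.3
```

```bash
python3 - <<'E'
from h import *
o=ctrl.get_obs(); print(o['t'],o['ft_force'],o['moment'],o['width']); to((540,238.5,57.5),24)
R=Ro.from_rotvec(o['orientation']).as_matrix(); e=o['ee_pos']
im=ctrl.get_image("scene")[:,:,::-1].copy(); crop(im,215,185,80,70,8,"pics/s4.png")
E
```

```text
5.0167 [ 1.65702929  1.15175106 -0.57844877] [ 0.09065222 -0.34846699 -0.07144775] 19.295566132181932
ee [539.81 238.49  56.93] ang 23.61 tilt [ 5.e-04 -1.e+00 -0.e+00]
delta_cm [ 0.018 -0.057 -0.007] rot [ 0.     -0.0069  0.0005]
```

View pics/s4.png

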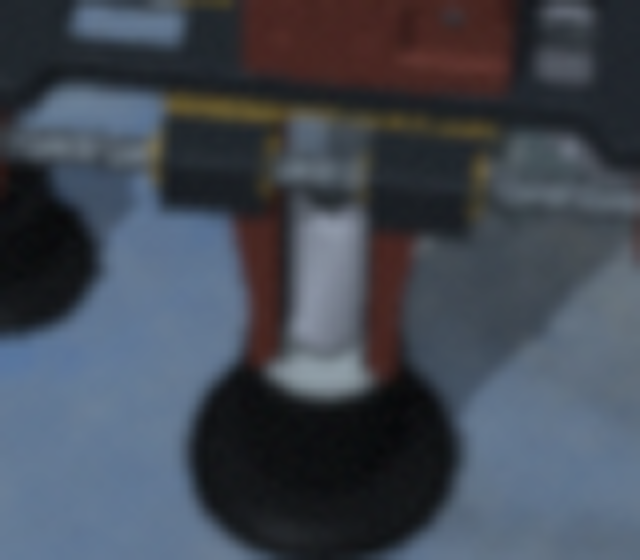

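carry_out:
  delta_pos:
    - [0, 0, 0]
  rotation:
    - [0, 0, 0]

```text
t: 5.15
ee_pos: [539.8, 238.5, 56.9]
orientation: [-1.546, -0.323, 0.323]
ft_force: [1.7, 0.6, -0.5]
width: 19.5
```

carry_out:
  delta_pos:
    - [0, 0, 0]
  rotation:
    - [0, 0, 0]

```text
t: 5.23
ee_pos: [539.7, 238.5, 57.0]
orientation: [-1.546, -0.323, 0.323]
ft_force: [2.4, 0.0, -0.9]
width: 19.0
```

carry_out:
  delta_pos:
    - [0, 0, 0]
  rotation:
    - [0, 0, 0]

```text
t: 5.32
ee_pos: [539.7, 238.4, 56.9]
orientation: [-1.546, -0.323, 0.323]
ft_force: [2.6, 1.7, 0.0]
width: 19.2
```

```bash
python3 - <<'E'
import cv2,numpy as np
g=cv2.cvtColor(cv2.imread("pics/s4.png"),cv2.COLOR_BGR2GRAY)
for y in range(230,350,16): print(y,g[y,268:392:6])
E
```

```text
230 [ 46  42  37  47  72  98 121 134 142 147 150 151 148 142 132 111  85  58
  41  36  37]
246 [ 46  42  37  48  74 100 123 134 138 139 141 141 139 134 124 106  84  62
  49  47  48]
262 [ 47  41  35  48  76 103 126 139 142 142 141 138 134 130 121 102  80  58
  48  47  48]
278 [ 45  41  37  50  79 106 130 142 144 144 140 134 130 126 116  98  77  57
  48  47  49]
294 [ 46  42  39  51  80 109 134 145 145 141 135 130 126 119 110  94  74  57
  48  48  49]
310 [ 47  41  39  55  86 115 137 144 141 136 131 126 120 115 103  84  64  50
  46  48  49]
326 [ 47  43  48  72 106 131 143 143 137 132 126 121 116 110  98  80  60  50
  46  47  49]
342 [ 46  45  55  73  93 107 117 123 124 122 118 112 105 102  97  84  69  55
  49  46  45]
```

Width reads 19.2 mm rather than 18, so the hex is probably held about 7° off its flats. I reopen slightly, turn the hand, and close again to see whether it drops to 18.

carry_out:
  delta_pos:
    - [0, 0, 0]
    - [0, 0, 0]
    - [0, 0, 0]
    - [0, 0, 0]
    - [0, 0, 0]
    - [0, 0, 0]
  rotation:
    - [0, 0, 0]
    - [0, 0, 0]
    - [0, 0.07, 0]
    - [0, 0.14, 0]
    - [0, 0.14, 0]
    - [0, 0.14, 0]
  hand: 165

```text
t: 5.82
ee_pos: [539.2, 238.3, 56.8]
orientation: [-1.56, -0.215, 0.216]
ft_force: [0.4, -0.3, 0.6]
width: 30.8
```

carry_out:
  delta_pos:
    - [0, 0, 0]
    - [0, 0, 0]
    - [0, 0, 0]
    - [0, 0, 0]
    - [0, 0, 0]
    - [0, 0, 0]
    - [0, 0, 0]
  rotation:
    - [0, 0, 0]
    - [0, 0, 0]
    - [0, 0, 0]
    - [0, 0, 0]
    - [0, 0, 0]
    - [0, 0, 0]
    - [0, 0, 0]
  hand: 255

```text
t: 6.4
ee_pos: [539.6, 238.4, 56.9]
orientation: [-1.56, -0.214, 0.214]
ft_force: [1.0, -0.3, -0.9]
width: 19.7
```

carry_out:
  delta_pos:
    - [0, 0, 0]
  rotation:
    - [0, 0, 0]

```text
t: 6.48
ee_pos: [539.6, 238.4, 56.9]
orientation: [-1.56, -0.214, 0.213]
ft_force: [1.3, 1.3, -1.4]
width: 19.6
```

carry_out:
  delta_pos:
    - [0, 0, 0]
    - [0, 0, 0]
    - [0, 0, 0]
    - [0, 0, 0]
    - [0, 0, 0]
    - [0, 0, 0]
    - [0, 0, 0]
  rotation:
    - [0, 0, 0]
    - [0, 0, 0]
    - [0, -0.1, 0]
    - [0, -0.2, 0]
    - [0, -0.27, 0]
    - [0, -0.27, 0]
    - [0, -0.27, 0]
  hand: 165

```text
t: 7.07
ee_pos: [539.4, 238.4, 56.9]
orientation: [-1.529, -0.423, 0.423]
ft_force: [-0.2, 0.7, 0.7]
width: 31.2
```

carry_out:
  delta_pos:
    - [0, 0, 0]
    - [0, 0, 0]
    - [0, 0, 0]
    - [0, 0, 0]
    - [0, 0, 0]
    - [0, 0, 0]
    - [0, 0, 0]
  rotation:
    - [0, 0, 0]
    - [0, 0, 0]
    - [0, 0, 0]
    - [0, 0, 0]
    - [0, 0, 0]
    - [0, 0, 0]
    - [0, 0, 0]
  hand: 255

```text
t: 7.65
ee_pos: [539.4, 238.3, 56.9]
orientation: [-1.529, -0.424, 0.425]
ft_force: [-1.0, -1.1, 1.9]
width: 18.3
```

carry_out:
  delta_pos:
    - [0, 0, 0]
  rotation:
    - [0, 0, 0]

```text
t: 7.73
ee_pos: [539.4, 238.3, 56.8]
orientation: [-1.529, -0.424, 0.425]
ft_force: [-1.7, 0.0, 1.2]
width: 18.5
```

carry_out:
  delta_pos:
    - [0, 0, 0]
  rotation:
    - [0, 0, 0]

```text
t: 7.82
ee_pos: [539.4, 238.3, 56.9]
orientation: [-1.529, -0.424, 0.425]
ft_force: [-2.4, -1.7, 2.0]
width: 18.4
```

carry_out:
  delta_pos:
    - [0, 0, 0]
    - [0, 0, 0]
    - [0, 0, 0]
    - [0, 0, 0]
    - [0, 0, 0]
  rotation:
    - [0, 0, 0]
    - [0, 0, 0]
    - [0, -0.05, 0]
    - [0, -0.05, 0]
    - [0, -0.05, 0]
  hand: 165

```text
t: 8.23
ee_pos: [539.8, 238.5, 56.9]
orientation: [-1.521, -0.463, 0.462]
ft_force: [-0.8, -0.0, -0.2]
width: 30.9
```

carry_out:
  delta_pos:
    - [0, 0, 0]
    - [0, 0, 0]
    - [0, 0, 0]
    - [0, 0, 0]
    - [0, 0, 0]
    - [0, 0, 0]
    - [0, 0, 0]
    - [0, 0, 0]
  rotation:
    - [0, 0, 0]
    - [0, 0, 0]
    - [0, 0, 0]
    - [0, 0, 0]
    - [0, 0, 0]
    - [0, 0, 0]
    - [0, 0, 0]
    - [0, 0, 0]
  hand: 255

```text
t: 8.9
ee_pos: [539.5, 238.4, 56.9]
orientation: [-1.521, -0.464, 0.464]
ft_force: [-0.8, -0.7, 0.0]
width: 17.8
```

carry_out:
  delta_pos:
    - [0, 0, 0]
  rotation:
    - [0, 0, 0]

```text
t: 8.98
ee_pos: [539.5, 238.4, 56.9]
orientation: [-1.521, -0.464, 0.464]
ft_force: [-0.3, -0.2, -0.7]
width: 17.7
```

carry_out:
  delta_pos:
    - [0, 0, 0]
  rotation:
    - [0, 0, 0]

```text
t: 9.07
ee_pos: [539.5, 238.4, 56.9]
orientation: [-1.521, -0.464, 0.464]
ft_force: [-0.5, -0.5, 0.1]
width: 17.8
```

```bash
python3 - <<'E'
from h import *
o=ctrl.get_obs(); print(o['t'],o['ft_force'],o['moment'],o['width'],o['qpos']); to((540,238.5,57.5),34)
E
```

```text
9.0667 [-0.5308084  -0.51986123  0.13349412] [-0.11242527 -0.06449287 -0.01019294] 17.848142442682132 [ 3.95837885e-01  6.02635153e-01  1.79691431e+00  2.42485263e-06
  7.42093716e-01 -1.96119086e-01]
ee [539.54 238.37  56.87] ang 33.92 tilt [-0. -1.  0.]
delta_cm [ 0.046 -0.063 -0.015] rot [-0.     -0.0015 -0.    ]
```

The grip is on the flats: width 17.8 mm, tool upright. Home pose is TCP (539.5, 238.4, 56.9) at 33.9°. I lift straight out.

carry_out:
  delta_pos:
    - [0, -0.3, 0]
    - [0, -0.8, 0]
    - [0, -1.6, 0]
    - [0, -2.6, 0]
    - [0, -3.8, 0]
    - [0, -5, 0]
    - [0, -6.2, 0]
    - [0, -7.2, 0]
    - [0, -8, 0]
    - [0, -8.3, 0]
    - [0, -8.3, 0]
    - [0, -8.3, 0]
  rotation:
    - [0, 0, 0]
    - [0, 0, 0]
    - [0, 0, 0]
    - [0, 0, 0]
    - [0, 0, 0]
    - [0, 0, 0]
    - [0, 0, 0]
    - [0, 0, 0]
    - [0, 0, 0]
    - [0, 0, 0]
    - [0, 0, 0]
    - [0, 0, 0]

```text
t: 10.07
ee_pos: [539.4, 238.3, 139.8]
orientation: [-1.521, -0.464, 0.464]
ft_force: [0.1, -0.0, -3.1]
width: 18.0
```

```bash
python3 - <<'E'
from h import *
o=ctrl.get_obs(); print(o['t'],o['ft_force'],o['moment'],o['width']); to((519,96.4,140),34)
im=ctrl.get_image("scene")[:,:,::-1].copy(); cv2.imwrite("pics/scene5.png",im); crop(im,215,150,80,75,8,"pics/s5.png")
R=Ro.from_rotvec(o['orientation']).as_matrix(); e=o['ee_pos']
f=lambda p:((np.array(p)-[215,150]+.5)*8).round(0)
a=e-[0,0,6.87]
print("axis collar, -14.5, -30, tips az",f(proj("scene",[a,a-[0,0,14.5],a-[0,0,30]]+[a+[9.3*np.cos(t),9.3*np.sin(t),-30] for t in np.radians([0,90,180,270])])))
E
```

```text
10.0667 [ 0.13992214 -0.03463639 -3.06045858] [-0.04841843 -0.14705594  0.03446209] 17.963215187829416
ee [539.38 238.33 139.79] ang 33.92 tilt [-2.e-04 -1.e+00  0.e+00]
delta_cm [ -9.611  -0.02  -10.64 ] rot [-0.     -0.0014 -0.0002]
axis collar, -14.5, -30, tips az [[330. 419.]
 [329. 458.]
 [329. 499.]
 [295. 484.]
 [309. 525.]
 [362. 515.]
 [348. 473.]]
```

View pics/s5.png

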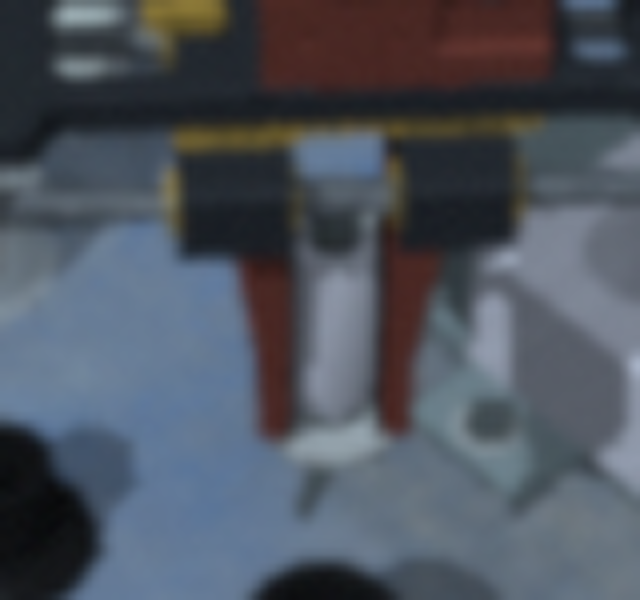

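Lift is clean (Fz −3.1 N is the tool's weight). The blade in scene crop runs from (325,470) to tip (303,512), which means it leans to azimuth about 58°. The wanted lean at the well is about 72°, so that is already close. Next I move over the bore, 14 mm to the well side of centre.

carry_out:
  delta_pos:
    - [-0.5, 0, -0.5]
    - [-1.5, 0, -1.6]
    - [-2.7, 0, -2.9]
    - [-4, 0, -4.3]
    - [-5.3, 0, -5.7]
    - [-6.6, 0, -7.1]
    - [-7.9, 0, -8.5]
    - [-9.1, 0, -9.8]
    - [-10.1, 0, -10.9]
    - [-10.6, 0, -11.4]
    - [-10.7, 0, -11.5]
    - [-10.7, 0, -11.5]
  rotation:
    - [0, 0, 0]
    - [0, 0, 0]
    - [0, 0, 0]
    - [0, 0, 0]
    - [0, 0, 0]
    - [0, 0, 0]
    - [0, 0, 0]
    - [0, 0, 0]
    - [0, 0, 0]
    - [0, 0, 0]
    - [0, 0, 0]
    - [0, 0, 0]

```text
t: 11.12
ee_pos: [514.7, 82.6, 139.7]
orientation: [-1.521, -0.462, 0.463]
ft_force: [0.2, 0.1, -3.5]
width: 17.8
```

```bash
python3 - <<'E'
from h import *
o=ctrl.get_obs(); print(o['t'],o['ft_force'],o['moment'],o['width']); to((514.8,83.1,118),33.92)
im=ctrl.get_image("scene")[:,:,::-1].copy(); cv2.imwrite("pics/scene6.png",im); x0,y0=250,120;crop(im,x0,y0,80,75,8,"pics/s6.png")
im=ctrl.get_image("top")[:,:,::-1].copy(); cv2.imwrite("pics/top6.png",im)
e=o['ee_pos']
f=lambda p:((np.array(p)-[x0,y0]+.5)*8).round(0)
a=e-[0,0,6.87]
print("axis collar, -14.5, -30, tips az",f(proj("scene",[a,a-[0,0,14.5],a-[0,0,30]]+[a+[9.3*np.cos(t),9.3*np.sin(t),-30] for t in np.radians([0,90])])))
print("bore",f(proj("scene",[[519,96.4,70]])))
E
```

```text
11.1167 [ 0.21601897  0.09307494 -3.49212194] [-0.0175409  -0.14422779  0.00680265] 17.776996743195298
ee [514.67  82.62 139.75] ang 33.85 tilt [-3.e-04 -1.e+00  3.e-04]
delta_cm [0.039 2.175 0.032] rot [-0.0003 -0.0013 -0.0003]
axis collar, -14.5, -30, tips az [[434. 304.]
 [429. 344.]
 [423. 386.]
 [392. 373.]
 [408. 407.]]
bore [[375. 496.]]
```

View pics/s6.png

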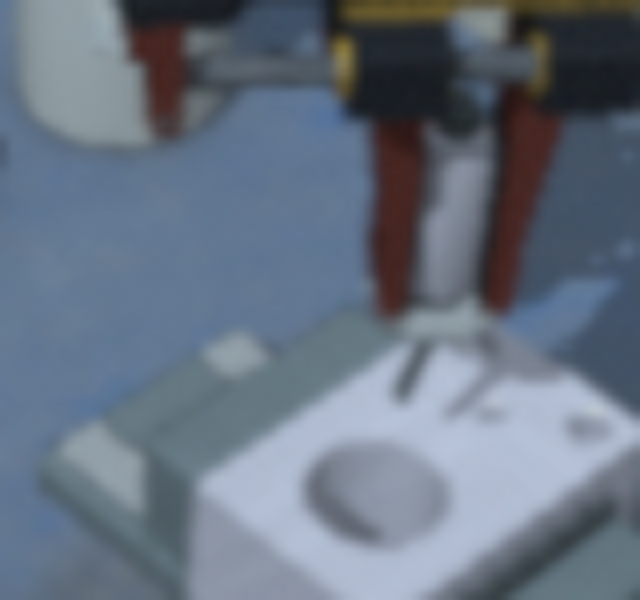

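```bash
python3 - <<'E'
from h import *
o=ctrl.get_obs(); e=o['ee_pos']; R=Ro.from_rotvec(o['orientation']).as_matrix()
x0,y0=250,120
f=lambda p:((np.array(p)-[x0,y0]+.5)*8).round(0)
print(f(proj("scene",[e+15.7*R[:,0]+10*R[:,2],e-15.7*R[:,0]+10*R[:,2]])))
for h in (10,25,40,58): print(h,f(proj("scene",[e-[0,0,6.87]+[0,0,h]])))
im=cv2.imread("pics/scene6.png"); g=im[:,:,2].astype(int)-im[:,:,1]
for y in range(120,160,5): print(y,cv2.cvtColor(im,cv2.COLOR_BGR2GRAY)[y+0,298:322])
print("red-green"); 
for y in range(150,163,2): print(y,g[y,294:318])
E
```

```text
[[379. 315.]
 [500. 311.]]
10 [[435. 277.]]
25 [[441. 234.]]
40 [[447. 190.]]
58 [[454. 135.]]
120 [73 77 78 74 78 78 81 83 81 88 93 91 92 91 92 82 68 63 65 69 70 72 77 73]
125 [ 38  38  38  38  38  37  38  44  66  92 103 105 105 103  91  67  52  56
  73  87  66  44  39  38]
130 [29 28 28 28 29 28 29 33 50 65 73 80 83 74 57 47 44 52 67 70 52 35 29 29]
135 [32 29 32 31 41 58 56 41 38 41 42 51 64 51 33 33 42 47 48 46 45 50 61 68]
140 [ 46  46  47  47  46  62  81 101 122 134 135 129 115  84  48  40  45  46
  49  50  57  72  79  81]
145 [ 48  47  47  48  59  79 104 126 138 136 129 116  89  54  40  43  46  49
  55  70  78  80  81  80]
150 [ 45  47  47  52  82 121 137 136 130 123 113  93  59  39  42  45  52  64
  75  80  80  82  81  81]
155 [ 47  48  50  68  91 114 126 124 116 107  93  70  43  42  46  51  63  73
  78  78  81  89 102 110]
red-green
150 [-21 -11   9  25  30  32  30  14  -2  -7  -8  -9  -8  -8  -6  -5  -2  11
  25  32  26   7  -8 -14]
152 [-21 -12   5  23  31  32  28  11  -3  -8  -8  -8  -7  -7  -6  -4   2  19
  30  32  23   1 -12 -14]
154 [-21 -14   0  21  31  32  23   7  -4  -6  -8  -8  -8  -7  -5  -4   4  23
  31  29  16  -2 -14 -16]
156 [-22 -17  -4  16  32  31  21   3  -4  -7  -7  -7  -6  -8  -8  -6   9  26
  31  26   7 -10 -16 -18]
158 [-19 -16  -5  13  25  24   9  -4  -8 -10 -11 -10 -11 -12 -13 -10   2  14
  20   9 -11 -21 -27 -27]
160 [-20 -19 -15 -10  -4  -4 -10 -13 -14 -14 -14 -14 -15 -14 -13 -12 -11 -10
 -12 -19 -24 -25 -25 -25]
162 [-19 -19 -19 -19 -17 -15 -13 -12 -12 -12 -11 -12 -11 -10 -10  -8  -7  -8
  -8 -11 -13 -16 -20 -21]
```

In scene the gripper appears about 0.6 px right of prediction near the block. Corrected bore centre is about (519.8, 96.2), ±1.5 mm. I lower the blade into the bore with 5 mm or more clearance.

carry_out:
  delta_pos:
    - [0.1, 0.4, 0]
    - [0.1, 0.8, 0]
    - [0.1, 1.2, 0]
    - [0.1, 1.6, 0]
    - [0.1, 2.0, 0]
    - [0.1, 2.4, 0]
    - [0.1, 2.8, 0]
    - [0.1, 3.2, 0]
    - [0.1, 3.6, 0]
    - [0.1, 4.0, 0]
    - [0.1, 4.2, 0]
    - [0.1, 4.2, 0]
  rotation:
    - [0, 0, 0]
    - [0, 0, 0]
    - [0, 0, 0]
    - [0, 0, 0]
    - [0, 0, 0]
    - [0, 0, 0]
    - [0, 0, 0]
    - [0, 0, 0]
    - [0, 0, 0]
    - [0, 0, 0]
    - [0, 0, 0]
    - [0, 0, 0]

```text
t: 12.22
ee_pos: [515.5, 83.7, 97.3]
orientation: [-1.52, -0.463, 0.464]
ft_force: [0.0, 0.1, -3.5]
width: 17.7
```

```bash
python3 - <<'E'
from h import *
o=ctrl.get_obs(); print(o['t'],o['ft_force'],o['moment'],o['width'],o['ee_pos']); 
im=ctrl.get_image("scene")[:,:,::-1].copy(); cv2.imwrite("pics/scene7.png",im); x0,y0=250,130;crop(im,x0,y0,80,75,8,"pics/s7.png")
E
```

```text
12.2167 [ 0.02267357  0.08124876 -3.52980559] [ 0.00829901 -0.14292566 -0.04847811] 17.667802420113045 [515.46485247  83.72602204  97.33016694]
```

View pics/s7.png

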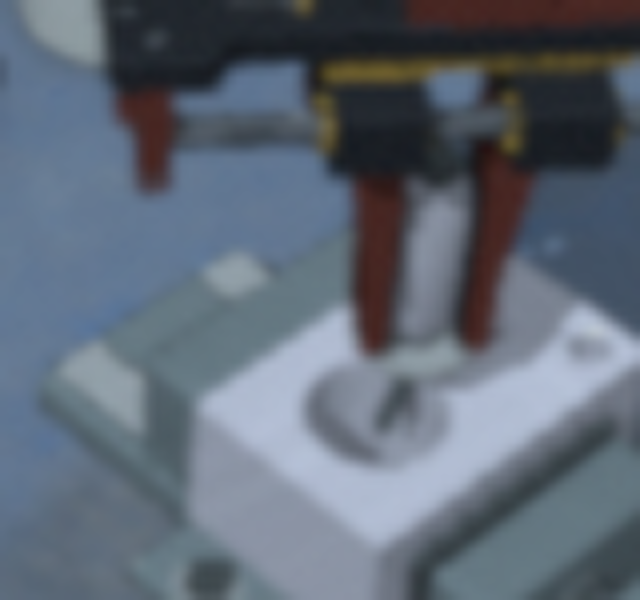

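The blade hangs inside the bore (crop (395,400)) and touches nothing. Next I approach the edge on the well side, in small steps.

carry_out:
  delta_pos:
    - [-0.08, 0, -0.06]
    - [-0.16, 0, -0.12]
    - [-0.23, 0, -0.19]
    - [-0.31, 0, -0.25]
    - [-0.35, 0, -0.28]
    - [-0.35, 0, -0.28]
  rotation:
    - [0, 0, 0]
    - [0, 0, 0]
    - [0, 0, 0]
    - [0, 0, 0]
    - [0, 0, 0]
    - [0, 0, 0]

```text
t: 12.77
ee_pos: [514.5, 79.4, 98.0]
orientation: [-1.521, -0.464, 0.463]
ft_force: [0.1, -0.4, -3.2]
width: 17.8
```

carry_out:
  delta_pos:
    - [-0.08, 0, -0.06]
    - [-0.08, 0, -0.06]
    - [-0.08, 0, -0.06]
  rotation:
    - [0, 0, 0]
    - [0, 0, 0]
    - [0, 0, 0]

```text
t: 13.02
ee_pos: [514.1, 78.6, 97.9]
orientation: [-1.521, -0.464, 0.464]
ft_force: [0.2, 0.1, -3.7]
width: 17.9
```

carry_out:
  delta_pos:
    - [-0.04, 0, -0.03]
    - [-0.08, 0, -0.06]
    - [-0.08, 0, -0.06]
  rotation:
    - [0, 0, 0]
    - [0, 0, 0]
    - [0, 0, 0]

```text
t: 13.27
ee_pos: [513.7, 77.6, 97.9]
orientation: [-1.521, -0.464, 0.464]
ft_force: [-1.1, -0.1, -3.7]
width: 17.8
```

carry_out:
  delta_pos:
    - [-0.04, 0, -0.03]
    - [-0.04, 0, -0.03]
  rotation:
    - [0, 0, 0]
    - [0, 0, 0]

```text
t: 13.43
ee_pos: [513.6, 77.1, 97.9]
orientation: [-1.521, -0.464, 0.464]
ft_force: [-0.9, 0.6, -4.0]
width: 17.9
```

carry_out:
  delta_pos:
    - [-0.04, 0, -0.03]
    - [-0.04, 0, -0.03]
  rotation:
    - [0, 0, 0]
    - [0, 0, 0]

```text
t: 13.6
ee_pos: [513.4, 76.6, 97.9]
orientation: [-1.521, -0.464, 0.464]
ft_force: [0.3, -0.5, -3.3]
width: 18.0
```

carry_out:
  delta_pos:
    - [-0.04, 0, -0.03]
    - [-0.04, 0, -0.03]
  rotation:
    - [0, 0, 0]
    - [0, 0, 0]

```text
t: 13.77
ee_pos: [513.2, 76.2, 97.9]
orientation: [-1.521, -0.464, 0.464]
ft_force: [-0.5, 0.2, -3.0]
width: 18.1
```

carry_out:
  delta_pos:
    - [-0.04, 0, -0.03]
    - [-0.04, 0, -0.03]
  rotation:
    - [0, 0, 0]
    - [0, 0, 0]

```text
t: 13.93
ee_pos: [513.2, 75.8, 97.9]
orientation: [-1.521, -0.464, 0.463]
ft_force: [0.3, -0.3, -3.3]
width: 18.4
```

carry_out:
  delta_pos:
    - [-0.04, 0, -0.03]
    - [-0.04, 0, -0.03]
  rotation:
    - [0, 0, 0]
    - [0, 0, 0]

```text
t: 14.1
ee_pos: [513.1, 75.4, 97.9]
orientation: [-1.52, -0.464, 0.463]
ft_force: [0.6, 1.5, -3.6]
width: 17.8
```

carry_out:
  delta_pos:
    - [-0.04, 0, -0.03]
    - [-0.04, 0, -0.03]
  rotation:
    - [0, 0, 0]
    - [0, 0, 0]

```text
t: 14.27
ee_pos: [513.0, 75.1, 98.0]
orientation: [-1.52, -0.464, 0.463]
ft_force: [0.3, 3.1, -3.6]
width: 17.7
```

```bash
python3 - <<'E'
from h import *
o=ctrl.get_obs(); print(o['t'],o['ft_force'],o['moment'],o['width'],o['ee_pos']); 
im=ctrl.get_image("scene")[:,:,::-1].copy(); cv2.imwrite("pics/scene8.png",im); x0,y0=270,140;crop(im,x0,y0,60,55,11,"pics/s8.png")
E
```

```text
14.2667 [ 0.33826026  3.12337196 -3.60464577] [ 0.64081818 -0.24492493 -0.00698609] 17.661372215237453 [512.98939378  75.07517099  97.96519774]
```

View pics/s8.png

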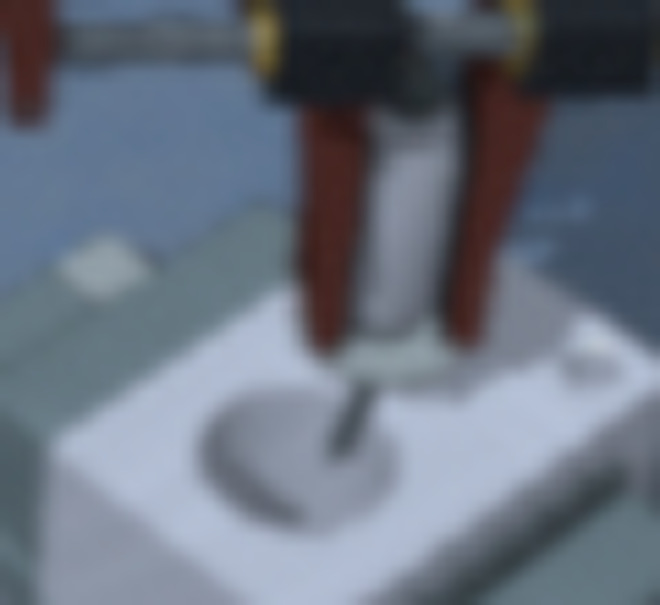

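The blade is hooked at azimuth 252° (the well is at 252.4°), leaning back into the bore. Contact started at R≈21.9 as expected, with about 3.2 N per mm of command. Now I prepare the arc stepping with force feedback.

```bash
cat > arc.py <<'E'
import sys,json,os
from h import *
C=np.array([519.8,96.2])
# usage: arc.py dphi n dR  : from state (az,R cmd) step dphi deg total in n rows, changing R by dR (mm)
st=json.load(open("st.json"))
o=ctrl.get_obs(); e=o['ee_pos'][:2]; F=o['ft_force']-np.array([0.1,0,-3.4])
az=np.degrees(np.arctan2(*(e-C)[::-1]))%360; r=np.linalg.norm(e-C); u=(e-C)/r; tan=np.array([u[1],-u[0]])
print(f"t {o['t']:.2f} az {az:.1f} r {r:.2f} z {o['ee_pos'][2]:.1f} | Frad_in {-F[:2]@u:.2f} Fdrag {-F[:2]@tan:.2f} Fz {F[2]:.2f} | cmd az {st['az']:.1f} R {st['R']:.2f} w {o['width']:.1f}")
if len(sys.argv)>1:
    dphi,n,dR=float(sys.argv[1]),int(sys.argv[2]),float(sys.argv[3])
    P=lambda a,R:np.array([R*np.cos(np.radians(a-33.9)),R*np.sin(np.radians(a-33.9))])
    p0=P(st['az'],st['R'])
    if 'px' in st: p0=np.array([st['px'],st['pz']])
    rows=[]
    for i in range(1,n+1):
        p=P(st['az']-dphi*i/n,st['R']+dR*min(1,i/max(1,n-1))); d=np.round((p-p0)/10,2); rows.append([float(d[0]),0,float(d[1])])
    rows+= [rows[-1]]*(int(sys.argv[4]) if len(sys.argv)>4 else 0)
    print(rows)
    pf=p0+10*np.array([rows[-1][0],rows[-1][2]])
    json.dump(dict(az=st['az']-dphi,R=st['R']+dR,px=pf[0],pz=pf[1]),open("st.json","w"))
E
echo '{"az":252.1,"R":22.7}' > st.json
python3 arc.py 9 4 0.5
```

```text
t 14.32 az 252.2 r 22.18 z 98.0 | Frad_in 3.19 Fdrag -0.25 Fz -0.06 | cmd az 252.1 R 22.70 w 17.8
[[-0.07, 0, 0.06], [-0.13, 0, 0.13], [-0.2, 0, 0.19], [-0.24, 0, 0.27]]
```

carry_out:
  delta_pos:
    - [-0.07, 0, 0.06]
    - [-0.13, 0, 0.13]
    - [-0.2, 0, 0.19]
    - [-0.24, 0, 0.27]
  rotation:
    - [0, 0, 0]
    - [0, 0, 0]
    - [0, 0, 0]
    - [0, 0, 0]

```text
t: 14.65
ee_pos: [510.2, 75.8, 98.3]
orientation: [-1.521, -0.465, 0.462]
ft_force: [3.8, 1.7, -2.3]
width: 17.8
```

```bash
python3 arc.py 9 4 0.1
```

```text
t 14.65 az 244.8 r 22.54 z 98.3 | Frad_in 3.06 Fdrag 2.59 Fz 1.11 | cmd az 243.1 R 23.20 w 17.8
[[-0.05, 0, 0.08], [-0.09, 0, 0.16], [-0.13, 0, 0.24], [-0.16, 0, 0.33]]
```

carry_out:
  delta_pos:
    - [-0.05, 0, 0.08]
    - [-0.09, 0, 0.16]
    - [-0.13, 0, 0.24]
    - [-0.16, 0, 0.33]
  rotation:
    - [0, 0, 0]
    - [0, 0, 0]
    - [0, 0, 0]
    - [0, 0, 0]

```text
t: 14.98
ee_pos: [506.8, 77.6, 98.2]
orientation: [-1.521, -0.465, 0.463]
ft_force: [5.3, 1.7, -1.1]
width: 18.1
```

```bash
python3 arc.py 9 4 0.2
```

```text
t 14.98 az 235.1 r 22.70 z 98.2 | Frad_in 4.34 Fdrag 3.31 Fz 2.28 | cmd az 234.1 R 23.30 w 18.1
[[-0.04, 0, 0.08], [-0.07, 0, 0.17], [-0.1, 0, 0.26], [-0.12, 0, 0.35]]
```

```bash
python3 - <<'E'
import json
s=json.load(open("st.json")); s['px']+=1.2; s['pz']-=3.5; s['az']+=9; s['R']-=.2; json.dump(s,open("st.json","w"))
E
python3 arc.py 9 4 0
```

```text
t 14.98 az 235.1 r 22.70 z 98.2 | Frad_in 4.34 Fdrag 3.31 Fz 2.28 | cmd az 234.1 R 23.30 w 18.1
[[-0.03, 0, 0.09], [-0.06, 0, 0.17], [-0.08, 0, 0.26], [-0.1, 0, 0.35]]
```

carry_out:
  delta_pos:
    - [-0.03, 0, 0.09]
    - [-0.06, 0, 0.17]
    - [-0.08, 0, 0.26]
    - [-0.1, 0, 0.35]
  rotation:
    - [0, 0, 0]
    - [0, 0, 0]
    - [0, 0, 0]
    - [0, 0, 0]

```text
t: 15.32
ee_pos: [503.9, 79.9, 98.1]
orientation: [-1.521, -0.465, 0.463]
ft_force: [5.4, 0.8, -1.6]
width: 17.4
```

```bash
cp st.json st_prev.json; python3 arc.py 9 4 0
```

```text
t 15.32 az 225.7 r 22.82 z 98.1 | Frad_in 4.27 Fdrag 3.29 Fz 1.78 | cmd az 225.1 R 23.30 w 17.4
[[-0.02, 0, 0.09], [-0.03, 0, 0.18], [-0.04, 0, 0.27], [-0.04, 0, 0.36]]
```

carry_out:
  delta_pos:
    - [-0.02, 0, 0.09]
    - [-0.03, 0, 0.18]
    - [-0.04, 0, 0.27]
    - [-0.04, 0, 0.36]
  rotation:
    - [0, 0, 0]
    - [0, 0, 0]
    - [0, 0, 0]
    - [0, 0, 0]

```text
t: 15.65
ee_pos: [501.3, 82.5, 98.0]
orientation: [-1.521, -0.464, 0.463]
ft_force: [4.2, -0.5, -1.4]
width: 18.2
```

```bash
cp st.json st_prev.json; python3 arc.py 9 4 0.1
```

```text
t 15.65 az 216.4 r 23.00 z 98.0 | Frad_in 3.01 Fdrag 2.89 Fz 2.02 | cmd az 216.1 R 23.30 w 18.2
[[-0.01, 0, 0.1], [-0.01, 0, 0.19], [-0.01, 0, 0.28], [0.0, 0, 0.37]]
```

```bash
cp st_prev.json st.json; python3 arc.py 9 4 0.3
```

```text
t 15.65 az 216.4 r 23.00 z 98.0 | Frad_in 3.01 Fdrag 2.89 Fz 2.02 | cmd az 216.1 R 23.30 w 18.2
[[-0.02, 0, 0.1], [-0.02, 0, 0.19], [-0.03, 0, 0.28], [-0.02, 0, 0.37]]
```

carry_out:
  delta_pos:
    - [-0.02, 0, 0.1]
    - [-0.02, 0, 0.19]
    - [-0.03, 0, 0.28]
    - [-0.02, 0, 0.37]
  rotation:
    - [0, 0, 0]
    - [0, 0, 0]
    - [0, 0, 0]
    - [0, 0, 0]

```text
t: 15.98
ee_pos: [499.1, 85.4, 98.0]
orientation: [-1.521, -0.465, 0.463]
ft_force: [5.1, -0.5, -1.8]
width: 18.3
```

```bash
cp st.json st_prev.json; python3 arc.py 9 4 0.1
```

```text
t 15.98 az 207.5 r 23.30 z 98.0 | Frad_in 4.24 Fdrag 2.80 Fz 1.63 | cmd az 207.1 R 23.60 w 18.3
[[0.01, 0, 0.1], [0.02, 0, 0.19], [0.04, 0, 0.28], [0.06, 0, 0.37]]
```

carry_out:
  delta_pos:
    - [0.01, 0, 0.1]
    - [0.02, 0, 0.19]
    - [0.04, 0, 0.28]
    - [0.06, 0, 0.37]
  rotation:
    - [0, 0, 0]
    - [0, 0, 0]
    - [0, 0, 0]
    - [0, 0, 0]

```text
t: 16.32
ee_pos: [497.5, 88.7, 98.0]
orientation: [-1.521, -0.464, 0.464]
ft_force: [5.2, -2.2, -1.3]
width: 17.5
```

```bash
cp st.json st_prev.json; python3 arc.py 9 4 0.1
```

```text
t 16.32 az 198.6 r 23.50 z 98.0 | Frad_in 4.07 Fdrag 3.74 Fz 2.13 | cmd az 198.1 R 23.70 w 17.5
[[0.03, 0, 0.09], [0.05, 0, 0.18], [0.09, 0, 0.27], [0.12, 0, 0.35]]
```

carry_out:
  delta_pos:
    - [0.03, 0, 0.09]
    - [0.05, 0, 0.18]
    - [0.09, 0, 0.27]
    - [0.12, 0, 0.35]
  rotation:
    - [0, 0, 0]
    - [0, 0, 0]
    - [0, 0, 0]
    - [0, 0, 0]

```text
t: 16.65
ee_pos: [496.5, 92.1, 98.0]
orientation: [-1.522, -0.464, 0.464]
ft_force: [4.9, -2.5, -1.3]
width: 17.9
```

```bash
cp st.json st_prev.json; python3 arc.py 9 4 0.1
```

```text
t 16.65 az 190.0 r 23.66 z 98.0 | Frad_in 4.29 Fdrag 3.30 Fz 2.10 | cmd az 189.1 R 23.80 w 17.9
[[0.04, 0, 0.09], [0.08, 0, 0.17], [0.13, 0, 0.25], [0.18, 0, 0.33]]
```

```bash
cp st_prev.json st.json; python3 - <<'E'
import numpy as np
from scipy.optimize import least_squares
P=np.array([[510.2,75.8,3.06],[506.8,77.6,4.34],[503.9,79.9,4.27],[501.3,82.5,3.0],[499.1,85.4,4.24],[497.5,88.7,4.07],[496.5,92.1,4.29]])
for R in (None,22.4,22.7,23,23.3):
    f=lambda c:np.hypot(P[:,0]-c[0],P[:,1]-c[1])-(c[2] if R is None else R)-(P[:,2]-4.2)/4
    s=least_squares(f,[519,96.5,22.7]); print(R,s.x,np.abs(s.fun).max())
E
```

```text
None [519.83796191  97.6755036   24.05338548] 0.2039086302462778
22.4 [518.50274734  96.56549157  22.7       ] 0.2594576884079325
22.7 [518.74574079  96.76738208  22.7       ] 0.24741771171894356
23 [518.98833106  96.96913285  22.7       ] 0.23564251643193912
23.3 [519.23065659  97.17059775  22.7       ] 0.22415511260382615
```

```bash
sed -i 's/^C=.*/C=np.array([518.8,96.9])/' arc.py; echo '{"az":191.2,"R":22.94}' > st.json; python3 arc.py 10 4 0.0
```

```text
t 16.65 az 192.1 r 22.82 z 98.0 | Frad_in 4.16 Fdrag 3.46 Fz 2.10 | cmd az 191.2 R 22.94 w 17.9
[[0.04, 0, 0.09], [0.09, 0, 0.18], [0.13, 0, 0.27], [0.19, 0, 0.35]]
```

carry_out:
  delta_pos:
    - [0.04, 0, 0.09]
    - [0.09, 0, 0.18]
    - [0.13, 0, 0.27]
    - [0.19, 0, 0.35]
  rotation:
    - [0, 0, 0]
    - [0, 0, 0]
    - [0, 0, 0]
    - [0, 0, 0]

```text
t: 16.98
ee_pos: [496.0, 95.9, 97.9]
orientation: [-1.522, -0.464, 0.464]
ft_force: [5.4, -3.4, -1.3]
width: 18.2
```

```bash
cp st.json st_prev.json; python3 arc.py 10 4 0.0
```

```text
t 16.98 az 182.5 r 22.84 z 97.9 | Frad_in 5.14 Fdrag 3.62 Fz 2.11 | cmd az 181.2 R 22.94 w 18.2
[[0.05, 0, 0.09], [0.11, 0, 0.17], [0.17, 0, 0.25], [0.24, 0, 0.32]]
```

```bash
cp st_prev.json st.json; python3 arc.py 10 4 -0.12
```

```text
t 16.98 az 182.5 r 22.84 z 97.9 | Frad_in 5.14 Fdrag 3.62 Fz 2.11 | cmd az 181.2 R 22.94 w 18.2
[[0.06, 0, 0.08], [0.12, 0, 0.16], [0.18, 0, 0.24], [0.25, 0, 0.31]]
```

carry_out:
  delta_pos:
    - [0.06, 0, 0.08]
    - [0.12, 0, 0.16]
    - [0.18, 0, 0.24]
    - [0.25, 0, 0.31]
  rotation:
    - [0, 0, 0]
    - [0, 0, 0]
    - [0, 0, 0]
    - [0, 0, 0]

```text
t: 17.32
ee_pos: [496.1, 99.6, 97.9]
orientation: [-1.522, -0.464, 0.465]
ft_force: [4.8, -5.2, -0.6]
width: 18.3
```

```bash
cp st.json st_prev.json; python3 arc.py 10 4 0.0
```

```text
t 17.32 az 173.1 r 22.90 z 97.9 | Frad_in 5.30 Fdrag 4.65 Fz 2.84 | cmd az 171.2 R 22.82 w 18.3
[[0.07, 0, 0.07], [0.14, 0, 0.14], [0.22, 0, 0.21], [0.29, 0, 0.27]]
```

```bash
cp st_prev.json st.json; python3 arc.py 10 4 -0.35
```

```text
t 17.32 az 173.1 r 22.90 z 97.9 | Frad_in 5.30 Fdrag 4.65 Fz 2.84 | cmd az 171.2 R 22.82 w 18.3
[[0.08, 0, 0.07], [0.16, 0, 0.13], [0.24, 0, 0.18], [0.31, 0, 0.24]]
```

carry_out:
  delta_pos:
    - [0.08, 0, 0.07]
    - [0.16, 0, 0.13]
    - [0.24, 0, 0.18]
    - [0.31, 0, 0.24]
  rotation:
    - [0, 0, 0]
    - [0, 0, 0]
    - [0, 0, 0]
    - [0, 0, 0]

```text
t: 17.65
ee_pos: [496.8, 103.2, 97.7]
orientation: [-1.522, -0.463, 0.466]
ft_force: [3.7, -5.6, -1.3]
width: 17.5
```

```bash
cp st.json st_prev.json; python3 arc.py 10 4 -0.1
```

```text
t 17.65 az 164.1 r 22.84 z 97.7 | Frad_in 4.95 Fdrag 4.39 Fz 2.13 | cmd az 161.2 R 22.47 w 17.5
[[0.09, 0, 0.06], [0.17, 0, 0.11], [0.25, 0, 0.16], [0.34, 0, 0.2]]
```

```bash
cp st_prev.json st.json; python3 arc.py 10 4 -0.25
```

```text
t 17.65 az 164.1 r 22.84 z 97.7 | Frad_in 4.95 Fdrag 4.39 Fz 2.13 | cmd az 161.2 R 22.47 w 17.5
[[0.09, 0, 0.05], [0.17, 0, 0.1], [0.26, 0, 0.14], [0.35, 0, 0.19]]
```

carry_out:
  delta_pos:
    - [0.09, 0, 0.05]
    - [0.17, 0, 0.1]
    - [0.26, 0, 0.14]
    - [0.35, 0, 0.19]
  rotation:
    - [0, 0, 0]
    - [0, 0, 0]
    - [0, 0, 0]
    - [0, 0, 0]

```text
t: 17.98
ee_pos: [498.2, 106.5, 97.6]
orientation: [-1.522, -0.462, 0.467]
ft_force: [2.8, -6.5, -1.7]
width: 18.1
```

```bash
cp st.json st_prev.json; python3 arc.py 10 4 -0.1
```

```text
t 17.98 az 155.0 r 22.70 z 97.6 | Frad_in 5.25 Fdrag 4.76 Fz 1.68 | cmd az 151.2 R 22.22 w 18.1
[[0.09, 0, 0.04], [0.18, 0, 0.07], [0.27, 0, 0.11], [0.36, 0, 0.14]]
```

```bash
cp st_prev.json st.json; python3 arc.py 10 4 -0.5
```

```text
t 17.98 az 155.0 r 22.70 z 97.6 | Frad_in 5.25 Fdrag 4.76 Fz 1.68 | cmd az 151.2 R 22.22 w 18.1
[[0.09, 0, 0.03], [0.19, 0, 0.05], [0.28, 0, 0.07], [0.37, 0, 0.1]]
```

carry_out:
  delta_pos:
    - [0.09, 0, 0.03]
    - [0.19, 0, 0.05]
    - [0.28, 0, 0.07]
    - [0.37, 0, 0.1]
  rotation:
    - [0, 0, 0]
    - [0, 0, 0]
    - [0, 0, 0]
    - [0, 0, 0]

```text
t: 18.32
ee_pos: [500.0, 109.3, 97.3]
orientation: [-1.522, -0.461, 0.468]
ft_force: [2.1, -6.3, -0.9]
width: 17.7
```

```bash
cp st.json st_prev.json; python3 arc.py 10 4 -0.1
```

```text
t 18.32 az 146.5 r 22.51 z 97.3 | Frad_in 5.18 Fdrag 4.18 Fz 2.49 | cmd az 141.2 R 21.72 w 17.7
[[0.09, 0, 0.02], [0.19, 0, 0.04], [0.28, 0, 0.06], [0.37, 0, 0.07]]
```

```bash
cp st_prev.json st.json; python3 arc.py 10 4 -0.45
```

```text
t 18.32 az 146.5 r 22.51 z 97.3 | Frad_in 5.18 Fdrag 4.18 Fz 2.49 | cmd az 141.2 R 21.72 w 17.7
[[0.1, 0, 0.01], [0.19, 0, 0.02], [0.28, 0, 0.02], [0.38, 0, 0.03]]
```

carry_out:
  delta_pos:
    - [0.1, 0, 0.01]
    - [0.19, 0, 0.02]
    - [0.28, 0, 0.02]
    - [0.38, 0, 0.03]
  rotation:
    - [0, 0, 0]
    - [0, 0, 0]
    - [0, 0, 0]
    - [0, 0, 0]

```text
t: 18.65
ee_pos: [502.8, 112.0, 97.2]
orientation: [-1.521, -0.46, 0.468]
ft_force: [0.9, -4.0, -1.5]
width: 17.9
```

```bash
cp st.json st_prev.json; python3 arc.py 10 4 -0.2; python3 - <<'E'
from h import *
o=ctrl.get_obs(); to(o['ee_pos'],33.9)
E
```

```text
t 18.65 az 136.7 r 22.05 z 97.2 | Frad_in 3.34 Fdrag 2.39 Fz 1.86 | cmd az 131.2 R 21.27 w 17.9
[[0.09, 0, 0.01], [0.18, 0, 0.01], [0.27, 0, 0.0], [0.37, 0, -0.0]]
ee [502.75 112.02  97.17] ang 33.93 tilt [-4.5e-03 -1.0e+00  9.0e-04]
delta_cm [0. 0. 0.] rot [-0.0009  0.0005 -0.0045]
```

```bash
cp st_prev.json st.json; cat > fit.py <<'E'
import numpy as np
from scipy.optimize import least_squares
P=np.array(eval(open("pts.txt").read()))
for k in (3,5,8):
  for R in (None,):
    f=lambda c:np.hypot(P[:,0]-c[0],P[:,1]-c[1])-c[2]-(P[:,2]-4.3)/k
    s=least_squares(f,[519,96.5,22.7]); print(k,s.x.round(2),s.fun.round(2))
E
cat > pts.txt <<'E'
[[510.2,75.8,3.06],[506.8,77.6,4.34],[503.9,79.9,4.27],[501.3,82.5,3.0],[499.1,85.4,4.24],[497.5,88.7,4.07],[496.5,92.1,4.29],
(496.0,95.9,5.14),(496.1,99.6,5.3),(496.8,103.2,4.95),(498.2,106.5,5.25),(500.0,109.3,5.18),(502.8,112.0,3.34)]
E
python3 fit.py
```

```text
3 [518.6   96.44  22.45] [ 0.26 -0.22 -0.3   0.21 -0.01  0.11  0.08 -0.12 -0.06  0.16 -0.02 -0.13
  0.05]
5 [518.33  96.49  22.24] [ 0.24 -0.12 -0.25  0.06 -0.03  0.04  0.03 -0.07  0.01  0.18  0.05 -0.05
 -0.1 ]
8 [518.17  96.51  22.12] [ 0.23 -0.06 -0.21 -0.02 -0.04  0.01 -0.   -0.04  0.04  0.19  0.09 -0.01
 -0.18]
```

```bash
cat > arc2.py <<'E'
import sys
from h import *
C=np.array([518.3,96.5]); RE=22.25
o=ctrl.get_obs(); e=o['ee_pos'][:2]; F=o['ft_force']-np.array([0.1,0,-3.4])
az=np.degrees(np.arctan2(*(e-C)[::-1]))%360; r=np.linalg.norm(e-C); u=(e-C)/r; tan=np.array([u[1],-u[0]])
fr=-F[:2]@u; fd=-F[:2]@tan
print(f"t {o['t']:.2f} az {az:.1f} r {r:.2f} z {o['ee_pos'][2]:.1f} | Frad {fr:.2f} drag {fd:.2f} Fz {F[2]:.2f} | tot {np.linalg.norm(F):.1f} Nrz {np.hypot(fr,F[2]):.1f} w {o['width']:.1f}")
dphi,n=float(sys.argv[1]),int(sys.argv[2])
dR=float(sys.argv[3]) if len(sys.argv)>3 else np.clip((4.3-fr)/4,-.4,.4)
P=lambda a,R:np.array([R*np.cos(np.radians(a-33.9)),R*np.sin(np.radians(a-33.9))])
a0=az-1.5; p0=P(a0,RE)
print("dR",round(float(dR),2),[[float(x) for x in np.round((P(a0-dphi*i/n,RE+dR*i/n)-p0)/10,2)] for i in range(1,n+1)])
E
python3 arc2.py 10 4
```

```text
t 18.65 az 135.0 r 21.97 z 97.2 | Frad 3.41 drag 2.29 Fz 1.86 | tot 4.5 Nrz 3.9 w 17.9
dR 0.22 [[0.1, 0.02], [0.19, 0.04], [0.29, 0.05], [0.39, 0.05]]
```

carry_out:
  delta_pos:
    - [0.1, 0, 0.02]
    - [0.19, 0, 0.04]
    - [0.29, 0, 0.05]
    - [0.39, 0, 0.05]
  rotation:
    - [0, 0, 0]
    - [0, 0, 0]
    - [0, 0, 0]
    - [0, 0, 0]

```text
t: 18.98
ee_pos: [507.2, 115.8, 97.6]
orientation: [-1.52, -0.463, 0.465]
ft_force: [-0.5, -2.2, -1.9]
width: 18.0
```

```bash
python3 arc2.py 10 4
```

```text
t 18.98 az 119.9 r 22.21 z 97.6 | Frad 1.59 drag 1.64 Fz 1.50 | tot 2.7 Nrz 2.2 w 18.0
dR 0.4 [[0.1, -0.0], [0.2, -0.01], [0.29, -0.02], [0.39, -0.03]]
```

```bash
python3 arc2.py 8 4 0.7
```

```text
t 18.98 az 119.9 r 22.21 z 97.6 | Frad 1.59 drag 1.64 Fz 1.50 | tot 2.7 Nrz 2.2 w 18.0
dR 0.7 [[0.08, 0.01], [0.16, 0.01], [0.24, 0.02], [0.32, 0.02]]
```

carry_out:
  delta_pos:
    - [0.08, 0, 0.04]
    - [0.16, 0, 0.06]
    - [0.24, 0, 0.05]
    - [0.32, 0, 0.03]
  rotation:
    - [0, 0, 0]
    - [0, 0, 0]
    - [0, 0, 0]
    - [0, 0, 0]

```text
t: 19.32
ee_pos: [509.9, 117.6, 97.8]
orientation: [-1.521, -0.463, 0.465]
ft_force: [-1.5, -3.8, -1.8]
width: 18.1
```

```bash
python3 arc2.py 9 4
```

```text
t 19.32 az 111.7 r 22.67 z 97.8 | Frad 2.89 drag 2.92 Fz 1.60 | tot 4.4 Nrz 3.3 w 18.1
dR 0.35 [[0.09, -0.01], [0.17, -0.03], [0.26, -0.05], [0.35, -0.08]]
```

carry_out:
  delta_pos:
    - [0.09, 0, 0.01]
    - [0.18, 0, 0.0]
    - [0.27, 0, -0.03]
    - [0.36, 0, -0.06]
  rotation:
    - [0, 0, 0]
    - [0, 0, 0]
    - [0, 0, 0]
    - [0, 0, 0]

```text
t: 19.65
ee_pos: [512.7, 118.7, 97.7]
orientation: [-1.521, -0.462, 0.466]
ft_force: [-3.1, -6.4, -1.1]
width: 18.3
```

```bash
python3 arc2.py 9 4
```

```text
t 19.65 az 104.1 r 22.88 z 97.7 | Frad 5.38 drag 4.67 Fz 2.28 | tot 7.5 Nrz 5.8 w 18.3
dR -0.27 [[0.08, -0.04], [0.15, -0.08], [0.23, -0.13], [0.3, -0.18]]
```

carry_out:
  delta_pos:
    - [0.08, 0, -0.05]
    - [0.15, 0, -0.08]
    - [0.23, 0, -0.13]
    - [0.3, 0, -0.18]
  rotation:
    - [0, 0, 0]
    - [0, 0, 0]
    - [0, 0, 0]
    - [0, 0, 0]

```text
t: 19.98
ee_pos: [516.0, 119.0, 97.6]
orientation: [-1.521, -0.462, 0.466]
ft_force: [-3.4, -4.6, -0.5]
width: 17.8
```

```bash
python3 arc2.py 9 4
```

```text
t 19.98 az 95.8 r 22.66 z 97.6 | Frad 4.26 drag 4.00 Fz 2.93 | tot 6.5 Nrz 5.2 w 17.8
dR 0.01 [[0.08, -0.04], [0.15, -0.09], [0.22, -0.14], [0.29, -0.2]]
```

carry_out:
  delta_pos:
    - [0.08, 0, -0.05]
    - [0.15, 0, -0.1]
    - [0.22, 0, -0.15]
    - [0.29, 0, -0.2]
  rotation:
    - [0, 0, 0]
    - [0, 0, 0]
    - [0, 0, 0]
    - [0, 0, 0]

```text
t: 20.32
ee_pos: [519.4, 119.1, 97.6]
orientation: [-1.52, -0.461, 0.466]
ft_force: [-4.4, -2.7, -0.6]
width: 18.1
```

```bash
python3 arc2.py 9 4
```

```text
t 20.32 az 87.3 r 22.67 z 97.6 | Frad 2.87 drag 4.36 Fz 2.79 | tot 5.9 Nrz 4.0 w 18.1
dR 0.36 [[0.07, -0.05], [0.15, -0.1], [0.22, -0.15], [0.28, -0.21]]
```

```bash
python3 arc2.py 10 4 0.1
```

```text
t 20.32 az 87.3 r 22.67 z 97.6 | Frad 2.87 drag 4.36 Fz 2.79 | tot 5.9 Nrz 4.0 w 18.1
dR 0.1 [[0.08, -0.06], [0.15, -0.12], [0.22, -0.19], [0.29, -0.26]]
```

carry_out:
  delta_pos:
    - [0.08, 0, -0.06]
    - [0.15, 0, -0.12]
    - [0.22, 0, -0.19]
    - [0.29, 0, -0.26]
  rotation:
    - [0, 0, 0]
    - [0, 0, 0]
    - [0, 0, 0]
    - [0, 0, 0]

```text
t: 20.65
ee_pos: [522.9, 118.7, 97.4]
orientation: [-1.52, -0.461, 0.466]
ft_force: [-3.8, -3.9, -1.2]
width: 17.9
```

```bash
python3 arc2.py 10 4 0.1
```

```text
t 20.65 az 78.3 r 22.62 z 97.4 | Frad 4.58 drag 3.00 Fz 2.21 | tot 5.9 Nrz 5.1 w 17.9
dR 0.1 [[0.07, -0.07], [0.13, -0.14], [0.19, -0.22], [0.25, -0.3]]
```

carry_out:
  delta_pos:
    - [0.07, 0, -0.07]
    - [0.13, 0, -0.15]
    - [0.18, 0, -0.22]
    - [0.24, 0, -0.31]
  rotation:
    - [0, 0, 0]
    - [0, 0, 0]
    - [0, 0, 0]
    - [0, 0, 0]

```text
t: 20.98
ee_pos: [526.4, 117.5, 97.3]
orientation: [-1.52, -0.46, 0.466]
ft_force: [-5.1, -2.8, -1.3]
width: 18.0
```

```bash
python3 arc2.py 10 4 0
```

```text
t 20.98 az 69.0 r 22.55 z 97.3 | Frad 4.48 drag 3.90 Fz 2.11 | tot 6.3 Nrz 4.9 w 18.0
dR 0.0 [[0.05, -0.08], [0.1, -0.17], [0.14, -0.25], [0.19, -0.34]]
```

carry_out:
  delta_pos:
    - [0.05, 0, -0.08]
    - [0.1, 0, -0.17]
    - [0.14, 0, -0.25]
    - [0.18, 0, -0.34]
  rotation:
    - [0, 0, 0]
    - [0, 0, 0]
    - [0, 0, 0]
    - [0, 0, 0]

```text
t: 21.32
ee_pos: [529.8, 115.9, 97.4]
orientation: [-1.519, -0.461, 0.466]
ft_force: [-5.2, -1.1, -1.6]
width: 18.1
```

```bash
python3 arc2.py 10 4 0
```

```text
t 21.32 az 59.3 r 22.53 z 97.4 | Frad 3.61 drag 4.00 Fz 1.84 | tot 5.7 Nrz 4.1 w 18.1
dR 0.0 [[0.04, -0.09], [0.07, -0.18], [0.1, -0.27], [0.13, -0.37]]
```

carry_out:
  delta_pos:
    - [0.04, 0, -0.09]
    - [0.08, 0, -0.18]
    - [0.11, 0, -0.27]
    - [0.14, 0, -0.37]
  rotation:
    - [0, 0, 0]
    - [0, 0, 0]
    - [0, 0, 0]
    - [0, 0, 0]

```text
t: 21.65
ee_pos: [532.8, 113.7, 97.3]
orientation: [-1.519, -0.46, 0.466]
ft_force: [-5.1, -0.5, -1.0]
width: 18.0
```

```bash
python3 arc2.py 10 4 0
```

```text
t 21.65 az 49.9 r 22.52 z 97.3 | Frad 3.73 drag 3.63 Fz 2.35 | tot 5.7 Nrz 4.4 w 18.0
dR 0.0 [[0.02, -0.09], [0.04, -0.19], [0.05, -0.29], [0.06, -0.38]]
```

carry_out:
  delta_pos:
    - [0.03, 0, -0.09]
    - [0.05, 0, -0.19]
    - [0.06, 0, -0.29]
    - [0.07, 0, -0.38]
  rotation:
    - [0, 0, 0]
    - [0, 0, 0]
    - [0, 0, 0]
    - [0, 0, 0]

```text
t: 21.98
ee_pos: [535.4, 111.1, 97.3]
orientation: [-1.519, -0.46, 0.466]
ft_force: [-6.6, 0.6, -0.8]
width: 18.0
```

```bash
python3 arc2.py 10 4 0
```

```text
t 21.98 az 40.4 r 22.53 z 97.3 | Frad 4.68 drag 4.82 Fz 2.56 | tot 7.2 Nrz 5.3 w 18.0
dR 0.0 [[0.01, -0.1], [0.01, -0.19], [0.01, -0.29], [0.0, -0.39]]
```

carry_out:
  delta_pos:
    - [0.0, 0, -0.09]
    - [-0.01, 0, -0.19]
    - [-0.01, 0, -0.28]
    - [-0.03, 0, -0.38]
  rotation:
    - [0, 0, 0]
    - [0, 0, 0]
    - [0, 0, 0]
    - [0, 0, 0]

```text
t: 22.32
ee_pos: [537.5, 108.0, 97.3]
orientation: [-1.519, -0.46, 0.466]
ft_force: [-4.7, 0.6, -2.2]
width: 18.2
```

```bash
python3 arc2.py 10 4 0
```

```text
t 22.32 az 30.9 r 22.38 z 97.3 | Frad 3.85 drag 2.96 Fz 1.21 | tot 5.0 Nrz 4.0 w 18.2
dR 0.0 [[-0.01, -0.1], [-0.02, -0.19], [-0.04, -0.29], [-0.06, -0.38]]
```

carry_out:
  delta_pos:
    - [0.0, 0, -0.1]
    - [-0.01, 0, -0.19]
    - [-0.03, 0, -0.29]
    - [-0.05, 0, -0.38]
  rotation:
    - [0, 0, 0]
    - [0, 0, 0]
    - [0, 0, 0]
    - [0, 0, 0]

```text
t: 22.65
ee_pos: [539.2, 104.7, 97.4]
orientation: [-1.519, -0.46, 0.466]
ft_force: [-6.3, 1.3, -1.1]
width: 17.6
```

```bash
python3 arc2.py 10 4 0
```

```text
t 22.65 az 21.4 r 22.50 z 97.4 | Frad 5.43 drag 3.56 Fz 2.28 | tot 6.9 Nrz 5.9 w 17.6
dR 0.0 [[-0.03, -0.09], [-0.06, -0.19], [-0.09, -0.28], [-0.13, -0.37]]
```

carry_out:
  delta_pos:
    - [-0.04, 0, -0.09]
    - [-0.08, 0, -0.18]
    - [-0.11, 0, -0.27]
    - [-0.15, 0, -0.36]
  rotation:
    - [0, 0, 0]
    - [0, 0, 0]
    - [0, 0, 0]
    - [0, 0, 0]

```text
t: 22.98
ee_pos: [540.3, 101.1, 97.5]
orientation: [-1.518, -0.461, 0.465]
ft_force: [-4.9, 2.2, -2.4]
width: 17.9
```

```bash
python3 arc2.py 10 4 0
```

```text
t 22.98 az 11.8 r 22.44 z 97.5 | Frad 4.46 drag 3.22 Fz 0.98 | tot 5.6 Nrz 4.6 w 17.9
dR 0.0 [[-0.04, -0.09], [-0.09, -0.17], [-0.13, -0.26], [-0.19, -0.34]]
```

carry_out:
  delta_pos:
    - [-0.04, 0, -0.09]
    - [-0.09, 0, -0.17]
    - [-0.13, 0, -0.26]
    - [-0.19, 0, -0.34]
  rotation:
    - [0, 0, 0]
    - [0, 0, 0]
    - [0, 0, 0]
    - [0, 0, 0]

```text
t: 23.32
ee_pos: [540.8, 97.4, 97.5]
orientation: [-1.518, -0.461, 0.465]
ft_force: [-4.3, 4.5, -1.0]
width: 17.9
```

```bash
python3 arc2.py 10 4 0
```

```text
t 23.32 az 2.2 r 22.49 z 97.5 | Frad 4.21 drag 4.66 Fz 2.36 | tot 6.7 Nrz 4.8 w 17.9
dR 0.0 [[-0.05, -0.08], [-0.11, -0.16], [-0.17, -0.23], [-0.24, -0.3]]
```

carry_out:
  delta_pos:
    - [-0.06, 0, -0.08]
    - [-0.12, 0, -0.15]
    - [-0.18, 0, -0.23]
    - [-0.25, 0, -0.29]
  rotation:
    - [0, 0, 0]
    - [0, 0, 0]
    - [0, 0, 0]
    - [0, 0, 0]

```text
t: 23.65
ee_pos: [540.6, 93.7, 97.6]
orientation: [-1.518, -0.462, 0.464]
ft_force: [-3.0, 3.1, -2.2]
width: 17.8
```

```bash
python3 arc2.py 10 4 0
```

```text
t 23.65 az 352.9 r 22.45 z 97.6 | Frad 3.47 drag 2.68 Fz 1.20 | tot 4.5 Nrz 3.7 w 17.8
dR 0.0 [[-0.07, -0.07], [-0.14, -0.14], [-0.21, -0.2], [-0.29, -0.26]]
```

carry_out:
  delta_pos:
    - [-0.06, 0, -0.08]
    - [-0.13, 0, -0.15]
    - [-0.2, 0, -0.22]
    - [-0.27, 0, -0.28]
  rotation:
    - [0, 0, 0]
    - [0, 0, 0]
    - [0, 0, 0]
    - [0, 0, 0]

```text
t: 23.98
ee_pos: [540.0, 90.2, 97.7]
orientation: [-1.518, -0.462, 0.464]
ft_force: [-3.4, 6.4, -0.4]
width: 17.8
```

```bash
python3 arc2.py 10 4 0
```

```text
t 23.98 az 343.7 r 22.61 z 97.7 | Frad 5.13 drag 5.18 Fz 3.01 | tot 7.9 Nrz 6.0 w 17.8
dR 0.0 [[-0.08, -0.06], [-0.16, -0.11], [-0.24, -0.17], [-0.32, -0.21]]
```

carry_out:
  delta_pos:
    - [-0.09, 0, -0.04]
    - [-0.17, 0, -0.09]
    - [-0.25, 0, -0.14]
    - [-0.34, 0, -0.19]
  rotation:
    - [0, 0, 0]
    - [0, 0, 0]
    - [0, 0, 0]
    - [0, 0, 0]

```text
t: 24.32
ee_pos: [538.8, 86.8, 97.9]
orientation: [-1.518, -0.463, 0.463]
ft_force: [-4.0, 5.7, -1.2]
width: 17.9
```

```bash
python3 arc2.py 10 4 0
```

```text
t 24.32 az 334.7 r 22.62 z 97.9 | Frad 6.12 drag 3.39 Fz 2.22 | tot 7.3 Nrz 6.5 w 17.9
dR 0.0 [[-0.09, -0.05], [-0.17, -0.09], [-0.26, -0.13], [-0.35, -0.16]]
```

carry_out:
  delta_pos:
    - [-0.1, 0, -0.02]
    - [-0.18, 0, -0.05]
    - [-0.27, 0, -0.09]
    - [-0.36, 0, -0.12]
  rotation:
    - [0, 0, 0]
    - [0, 0, 0]
    - [0, 0, 0]
    - [0, 0, 0]

```text
t: 24.65
ee_pos: [537.0, 83.8, 98.0]
orientation: [-1.518, -0.464, 0.462]
ft_force: [-2.4, 5.8, -1.2]
width: 18.1
```

```bash
python3 arc2.py 10 4 0
```

```text
t 24.65 az 325.8 r 22.55 z 98.0 | Frad 5.34 drag 3.36 Fz 2.19 | tot 6.7 Nrz 5.8 w 18.1
dR 0.0 [[-0.09, -0.03], [-0.18, -0.06], [-0.28, -0.08], [-0.37, -0.1]]
```

carry_out:
  delta_pos:
    - [-0.1, 0, -0.01]
    - [-0.19, 0, -0.03]
    - [-0.28, 0, -0.05]
    - [-0.38, 0, -0.07]
  rotation:
    - [0, 0, 0]
    - [0, 0, 0]
    - [0, 0, 0]
    - [0, 0, 0]

```text
t: 24.98
ee_pos: [534.7, 81.1, 98.2]
orientation: [-1.519, -0.464, 0.461]
ft_force: [-0.2, 5.9, -1.3]
width: 17.8
```

```bash
python3 arc2.py 10 4 0
```

```text
t 24.98 az 316.9 r 22.49 z 98.2 | Frad 4.24 drag 4.09 Fz 2.07 | tot 6.2 Nrz 4.7 w 17.8
dR 0.0 [[-0.1, -0.02], [-0.19, -0.03], [-0.29, -0.04], [-0.39, -0.04]]
```

carry_out:
  delta_pos:
    - [-0.1, 0, -0.01]
    - [-0.19, 0, -0.02]
    - [-0.29, 0, -0.02]
    - [-0.39, 0, -0.02]
  rotation:
    - [0, 0, 0]
    - [0, 0, 0]
    - [0, 0, 0]
    - [0, 0, 0]

```text
t: 25.32
ee_pos: [532.1, 78.7, 98.3]
orientation: [-1.519, -0.465, 0.461]
ft_force: [0.4, 6.4, -1.1]
width: 18.0
```

```bash
python3 arc2.py 10 4 0
```

```text
t 25.32 az 307.8 r 22.47 z 98.3 | Frad 4.90 drag 4.15 Fz 2.25 | tot 6.8 Nrz 5.4 w 18.0
dR 0.0 [[-0.1, -0.0], [-0.19, 0.0], [-0.29, 0.01], [-0.39, 0.02]]
```

carry_out:
  delta_pos:
    - [-0.1, 0, 0.01]
    - [-0.19, 0, 0.02]
    - [-0.29, 0, 0.03]
    - [-0.39, 0, 0.05]
  rotation:
    - [0, 0, 0]
    - [0, 0, 0]
    - [0, 0, 0]
    - [0, 0, 0]

```text
t: 25.65
ee_pos: [528.8, 76.7, 98.4]
orientation: [-1.519, -0.466, 0.46]
ft_force: [1.4, 5.0, -1.2]
width: 17.9
```

```bash
python3 arc2.py 10 4 0
```

```text
t 25.65 az 297.9 r 22.44 z 98.4 | Frad 3.83 drag 3.48 Fz 2.18 | tot 5.6 Nrz 4.4 w 17.9
dR 0.0 [[-0.1, 0.01], [-0.19, 0.03], [-0.29, 0.06], [-0.38, 0.08]]
```

carry_out:
  delta_pos:
    - [-0.1, 0, 0.01]
    - [-0.19, 0, 0.03]
    - [-0.29, 0, 0.06]
    - [-0.38, 0, 0.09]
  rotation:
    - [0, 0, 0]
    - [0, 0, 0]
    - [0, 0, 0]
    - [0, 0, 0]

```text
t: 25.98
ee_pos: [525.5, 75.2, 98.5]
orientation: [-1.52, -0.466, 0.46]
ft_force: [1.3, 5.0, -1.5]
width: 17.7
```

```bash
python3 arc2.py 10 4 0
```

```text
t 25.98 az 288.6 r 22.48 z 98.5 | Frad 4.38 drag 2.76 Fz 1.90 | tot 5.5 Nrz 4.8 w 17.7
dR 0.0 [[-0.09, 0.03], [-0.18, 0.06], [-0.27, 0.1], [-0.36, 0.14]]
```

carry_out:
  delta_pos:
    - [-0.09, 0, 0.03]
    - [-0.18, 0, 0.06]
    - [-0.27, 0, 0.1]
    - [-0.36, 0, 0.14]
  rotation:
    - [0, 0, 0]
    - [0, 0, 0]
    - [0, 0, 0]
    - [0, 0, 0]

```text
t: 26.32
ee_pos: [522.1, 74.3, 98.6]
orientation: [-1.52, -0.467, 0.459]
ft_force: [2.9, 3.9, -0.7]
width: 18.0
```

```bash
python3 arc2.py 10 4 0
```

```text
t 26.32 az 279.7 r 22.50 z 98.6 | Frad 3.38 drag 3.46 Fz 2.70 | tot 5.5 Nrz 4.3 w 18.0
dR 0.0 [[-0.09, 0.04], [-0.17, 0.09], [-0.25, 0.14], [-0.33, 0.2]]
```

carry_out:
  delta_pos:
    - [-0.09, 0, 0.04]
    - [-0.17, 0, 0.08]
    - [-0.26, 0, 0.13]
    - [-0.34, 0, 0.19]
  rotation:
    - [0, 0, 0]
    - [0, 0, 0]
    - [0, 0, 0]
    - [0, 0, 0]

```text
t: 26.65
ee_pos: [518.6, 73.9, 98.7]
orientation: [-1.52, -0.468, 0.459]
ft_force: [2.7, 3.7, -1.1]
width: 17.9
```

```bash
python3 arc2.py 10 4 0
```

```text
t 26.65 az 270.8 r 22.56 z 98.7 | Frad 3.69 drag 2.70 Fz 2.28 | tot 5.1 Nrz 4.3 w 17.9
dR 0.0 [[-0.08, 0.06], [-0.15, 0.12], [-0.23, 0.18], [-0.3, 0.25]]
```

carry_out:
  delta_pos:
    - [-0.08, 0, 0.05]
    - [-0.16, 0, 0.11]
    - [-0.24, 0, 0.17]
    - [-0.31, 0, 0.24]
  rotation:
    - [0, 0, 0]
    - [0, 0, 0]
    - [0, 0, 0]
    - [0, 0, 0]

```text
t: 26.98
ee_pos: [515.0, 74.1, 98.8]
orientation: [-1.521, -0.468, 0.458]
ft_force: [3.9, 3.2, -1.3]
width: 18.0
```

```bash
python3 arc2.py 10 4 0
```

```text
t 26.98 az 261.6 r 22.60 z 98.8 | Frad 3.74 drag 3.34 Fz 2.09 | tot 5.4 Nrz 4.3 w 18.0
dR 0.0 [[-0.07, 0.07], [-0.13, 0.14], [-0.2, 0.21], [-0.26, 0.29]]
```

carry_out:
  delta_pos:
    - [-0.07, 0, 0.06]
    - [-0.14, 0, 0.13]
    - [-0.21, 0, 0.2]
    - [-0.27, 0, 0.28]
  rotation:
    - [0, 0, 0]
    - [0, 0, 0]
    - [0, 0, 0]
    - [0, 0, 0]

```text
t: 27.32
ee_pos: [511.5, 74.9, 98.9]
orientation: [-1.521, -0.469, 0.458]
ft_force: [4.1, 2.4, -0.8]
width: 17.9
```

```bash
python3 arc2.py 9 4 0
```

```text
t 27.32 az 252.5 r 22.64 z 98.9 | Frad 3.51 drag 3.12 Fz 2.57 | tot 5.4 Nrz 4.4 w 17.9
dR 0.0 [[-0.05, 0.07], [-0.1, 0.14], [-0.15, 0.22], [-0.19, 0.29]]
```

carry_out:
  delta_pos:
    - [-0.06, 0, 0.07]
    - [-0.11, 0, 0.14]
    - [-0.16, 0, 0.21]
    - [-0.2, 0, 0.28]
  rotation:
    - [0, 0, 0]
    - [0, 0, 0]
    - [0, 0, 0]
    - [0, 0, 0]

```text
t: 27.65
ee_pos: [508.4, 76.0, 99.0]
orientation: [-1.521, -0.469, 0.458]
ft_force: [4.6, 3.6, -1.5]
width: 18.1
```

```bash
python3 arc2.py 9 4 0; python3 - <<'E'
from h import *
im=ctrl.get_image("scene")[:,:,::-1].copy(); cv2.imwrite("pics/scene9.png",im); x0,y0=270,140;crop(im,x0,y0,60,55,11,"pics/s9.png")
o=ctrl.get_obs(); a=o['ee_pos']-[0,0,6.87]
f=lambda p:((np.array(p)-[x0,y0]+.5)*11).round(0)
print(f(proj("scene",[a-[0,0,14.5],a-[0,0,30],a+[9.3,0,-30],a+[0,9.3,-30]])), o['moment'])
E
```

```text
t 27.65 az 244.2 r 22.74 z 99.0 | Frad 5.20 drag 2.45 Fz 1.88 | tot 6.0 Nrz 5.5 w 18.1
dR 0.0 [[-0.04, 0.08], [-0.08, 0.16], [-0.11, 0.24], [-0.14, 0.32]]
[[392. 393.]
 [385. 446.]
 [343. 429.]
 [364. 475.]] [ 0.7083382  -0.99523237  0.07800914]
```

View pics/s9.png

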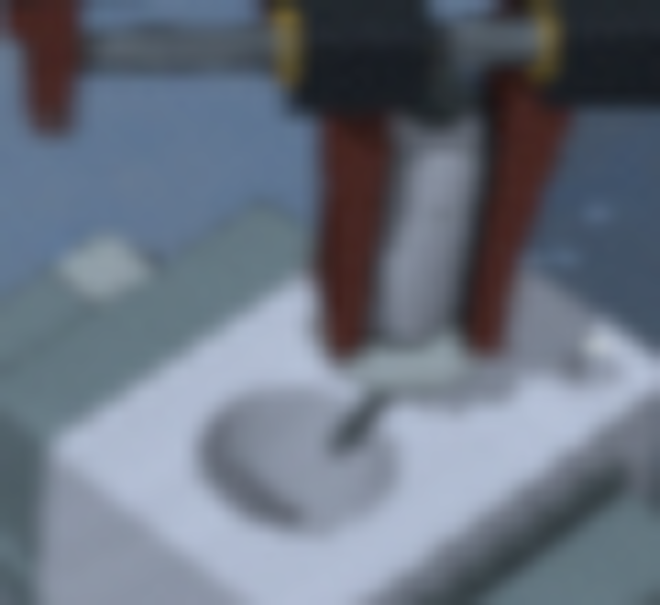

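The lap is complete. The axis has run from 252° all the way round to 244°. The blade (crop (385,393) to (335,450)) trails about 28°, so the contact point is a few degrees past the well. I move inward to release, then lift.

carry_out:
  delta_pos:
    - [0.15, 0, 0.09]
    - [0.35, 0, 0.2]
    - [0.6, 0, 0.35]
    - [0.78, 0, 0.45]
    - [0.78, 0, 0.45]
    - [0.78, -0.3, 0.45]
    - [0.78, -0.9, 0.45]
    - [0.78, -1.7, 0.45]
    - [0.78, -2.6, 0.45]
    - [0.78, -3.5, 0.45]
    - [0.78, -4.1, 0.45]
    - [0.78, -4.1, 0.45]
  rotation:
    - [0, 0, 0]
    - [0, 0, 0]
    - [0, 0, 0]
    - [0, 0, 0]
    - [0, 0, 0]
    - [0, 0, 0]
    - [0, 0, 0]
    - [0, 0, 0]
    - [0, 0, 0]
    - [0, 0, 0]
    - [0, 0, 0]
    - [0, 0, 0]

```text
t: 28.7
ee_pos: [510.3, 83.3, 140.8]
orientation: [-1.521, -0.466, 0.461]
ft_force: [1.2, 0.2, -2.8]
width: 18.1
```

```bash
python3 - <<'E'
from h import *
o=ctrl.get_obs(); print(o['t'],o['ft_force'],o['moment'],o['width']); to((539.5,238.35,142),33.92)
im=ctrl.get_image("scene")[:,:,::-1].copy(); cv2.imwrite("pics/scene10.png",im); x0,y0=250,110;crop(im,x0,y0,80,75,8,"pics/s10.png")
E
```

```text
28.7 [ 1.18401729  0.15971272 -2.83833472] [ 0.0287186  -0.1385981   0.01259697] 18.09287317573926
ee [510.34  83.28 140.82] ang 33.92 tilt [ 0.0029 -1.     -0.0014]
delta_cm [11.073 -0.102 11.241] rot [ 0.0014 -0.      0.0029]
```

View pics/s10.png

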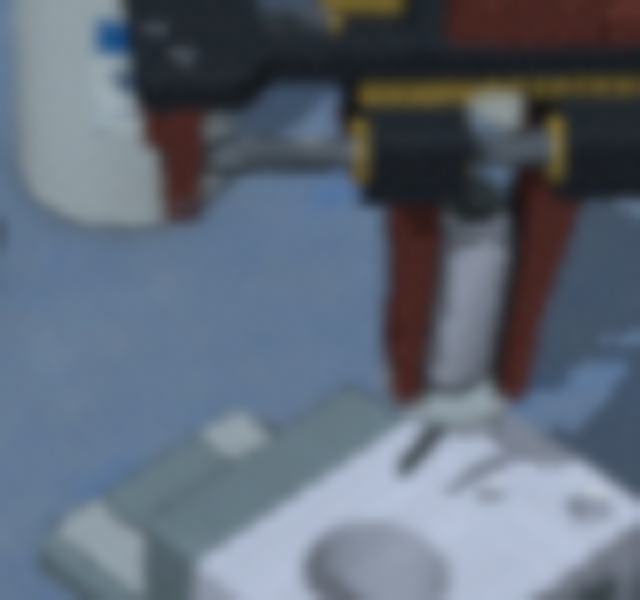

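carry_out:
  delta_pos:
    - [0.5, 0, 0.5]
    - [1.5, 0, 1.5]
    - [2.8, -0.1, 2.8]
    - [4.1, -0.1, 4.2]
    - [5.4, -0.1, 5.5]
    - [6.7, -0.1, 6.8]
    - [8.0, -0.1, 8.1]
    - [9.3, -0.1, 9.4]
    - [10.3, -0.1, 10.5]
    - [10.9, -0.1, 11.1]
    - [11.07, -0.1, 11.24]
    - [11.07, -0.1, 11.24]
  rotation:
    - [0, 0, 0]
    - [0.001, 0, 0.003]
    - [0.001, 0, 0.003]
    - [0.001, 0, 0.003]
    - [0.001, 0, 0.003]
    - [0.001, 0, 0.003]
    - [0.001, 0, 0.003]
    - [0.001, 0, 0.003]
    - [0.001, 0, 0.003]
    - [0.001, 0, 0.003]
    - [0.001, 0, 0.003]
    - [0.001, 0, 0.003]

```text
t: 29.75
ee_pos: [538.1, 238.5, 139.5]
orientation: [-1.521, -0.461, 0.467]
ft_force: [-0.2, -0.3, -3.0]
width: 17.7
```

carry_out:
  delta_pos:
    - [0, 0, 0]
    - [0, 0, 0]
  rotation:
    - [0, 0, 0]
    - [0, 0, 0]

```text
t: 29.92
ee_pos: [538.1, 237.3, 139.7]
orientation: [-1.521, -0.46, 0.466]
ft_force: [-0.2, 0.1, -3.3]
width: 17.9
```

```bash
python3 - <<'E'
from h import *
o=ctrl.get_obs(); print(o['t'],o['ft_force'],o['moment'],o['width']); to((539.5,238.35,56.9),33.92)
im=ctrl.get_image("scene")[:,:,::-1].copy(); cv2.imwrite("pics/scene11.png",im); a=im[150:225,215:295]; b=cv2.imread("pics/scene5.png")[150:225,215:295]
cv2.imwrite("pics/s11.png",cv2.resize(np.hstack([b,a]),None,fx=5,fy=5,interpolation=cv2.INTER_CUBIC))
E
```

```text
29.9167 [-0.24394841  0.07724404 -3.32385848] [-0.02489467 -0.13728152 -0.00203802] 17.85117604541321
ee [538.08 237.35 139.73] ang 33.88 tilt [-0.0038 -1.      0.001 ]
delta_cm [ 2.050e-01  8.283e+00 -4.000e-03] rot [-0.001  -0.0007 -0.0038]
```

View pics/s11.png

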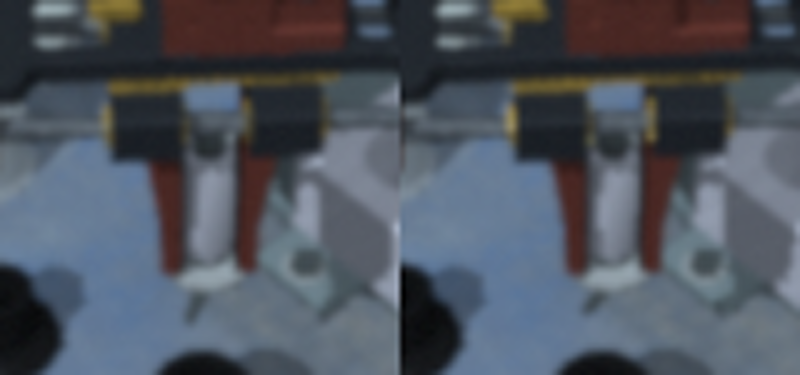

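The hand and tool match the lift-out picture, so the tool has not slipped. I correct 2 mm sideways and go down to just above the socket.

carry_out:
  delta_pos:
    - [0.1, 0.3, 0]
    - [0.2, 0.8, 0]
    - [0.2, 1.5, 0]
    - [0.2, 2.2, 0]
    - [0.2, 3.0, 0]
    - [0.2, 3.7, 0]
    - [0.2, 4.1, 0]
    - [0.2, 4.2, 0]
    - [0.2, 4.2, 0]
    - [0.2, 4.2, 0]
  rotation:
    - [0, 0, 0]
    - [-0.001, 0, -0.004]
    - [-0.001, 0, -0.004]
    - [-0.001, 0, -0.004]
    - [-0.001, 0, -0.004]
    - [-0.001, 0, -0.004]
    - [-0.001, 0, -0.004]
    - [-0.001, 0, -0.004]
    - [-0.001, 0, -0.004]
    - [-0.001, 0, -0.004]

```text
t: 30.8
ee_pos: [540.0, 239.4, 97.9]
orientation: [-1.52, -0.465, 0.463]
ft_force: [-0.4, -0.1, -2.7]
width: 17.7
```

```bash
python3 - <<'E'
from h import *
o=ctrl.get_obs(); print(o['t'],o['ft_force'],o['width']); to((539.5,238.35,56.9),33.92)
im=ctrl.get_image("scene")[:,:,::-1].copy(); cv2.imwrite("pics/scene12.png",im); x0,y0=215,175;crop(im,x0,y0,80,75,8,"pics/s12.png")
E
```

```text
30.8 [-0.42255251 -0.1158358  -2.737785  ] 17.7036832962806
ee [540.04 239.37  97.94] ang 33.92 tilt [ 0.0012 -1.     -0.    ]
delta_cm [-0.107  4.103 -0.054] rot [0.     0.     0.0012]
```

View pics/s12.png

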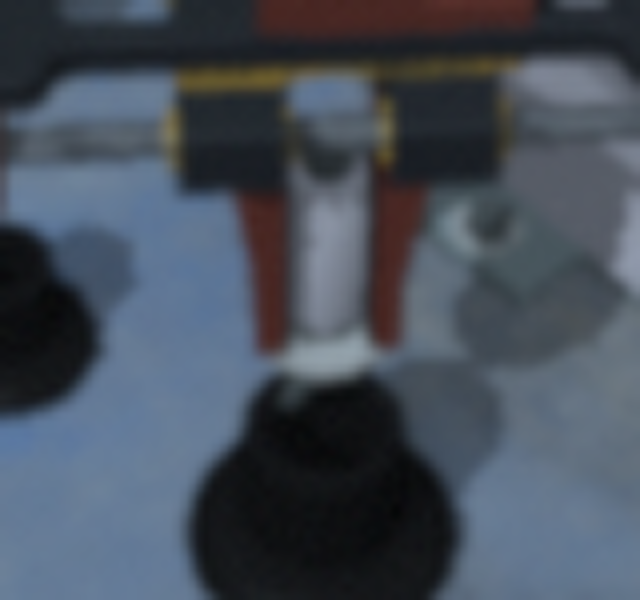

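carry_out:
  delta_pos:
    - [-0.1, 0, -0.05]
    - [-0.1, 0, -0.05]
    - [-0.1, 0.3, -0.05]
    - [-0.1, 0.7, -0.05]
    - [-0.1, 1.2, -0.05]
    - [-0.1, 1.7, -0.05]
    - [-0.1, 2.2, -0.05]
    - [-0.1, 2.6, -0.05]
    - [-0.1, 2.8, -0.05]
    - [-0.1, 2.8, -0.05]
  rotation:
    - [0, 0, 0]
    - [0, 0, 0]
    - [0, 0, 0]
    - [0, 0, 0]
    - [0, 0, 0]
    - [0, 0, 0]
    - [0, 0, 0]
    - [0, 0, 0]
    - [0, 0, 0]
    - [0, 0, 0]

```text
t: 31.68
ee_pos: [539.0, 238.2, 69.1]
orientation: [-1.52, -0.463, 0.464]
ft_force: [0.6, -0.5, -2.5]
width: 17.7
```

```bash
python3 - <<'E'
from h import *
o=ctrl.get_obs(); print(o['t'],o['ft_force'],o['moment'],o['width']); to((539.5,238.35,56.9),33.92)
E
```

```text
31.6833 [ 0.56294611 -0.46984338 -2.47615944] [-0.03512474 -0.11068525 -0.00046444] 17.69059654005018
ee [538.96 238.17  69.09] ang 33.92 tilt [-2.e-04 -1.e+00  2.e-04]
delta_cm [ 0.055  1.219 -0.015] rot [-0.0002 -0.     -0.0002]
```

carry_out:
  delta_pos:
    - [0.03, 0.2, 0]
    - [0.05, 0.5, 0]
    - [0.05, 0.8, 0]
    - [0.05, 1.0, 0]
    - [0.05, 1.12, 0]
    - [0.05, 1.2, 0]
    - [0.05, 1.2, 0]
    - [0.05, 1.2, 0]
  rotation:
    - [0, 0, 0]
    - [0, 0, 0]
    - [0, 0, 0]
    - [0, 0, 0]
    - [0, 0, 0]
    - [0, 0, 0]
    - [0, 0, 0]
    - [0, 0, 0]

```text
t: 32.35
ee_pos: [539.8, 238.6, 57.9]
orientation: [-1.52, -0.464, 0.463]
ft_force: [-0.3, 0.1, -3.2]
width: 18.0
```

carry_out:
  delta_pos:
    - [0, 0, 0]
    - [0, 0, 0]
  rotation:
    - [0, 0, 0]
    - [0, 0, 0]

```text
t: 32.52
ee_pos: [539.9, 238.6, 58.0]
orientation: [-1.52, -0.465, 0.463]
ft_force: [-0.6, -0.0, -3.3]
width: 18.3
```

carry_out:
  delta_pos:
    - [0, 0.05, 0]
    - [0, 0.1, 0]
    - [0, 0.1, 0]
    - [0, 0.1, 0]
  rotation:
    - [0, 0, 0]
    - [0, 0, 0]
    - [0, 0, 0]
    - [0, 0, 0]

```text
t: 32.85
ee_pos: [539.9, 238.6, 56.9]
orientation: [-1.52, -0.465, 0.463]
ft_force: [-0.3, -0.7, -3.7]
width: 18.0
```

carry_out:
  delta_pos:
    - [0, 0.05, 0]
    - [0, 0.05, 0]
    - [0, 0.05, 0]
  rotation:
    - [0, 0, 0]
    - [0, 0, 0]
    - [0, 0, 0]

```text
t: 33.1
ee_pos: [539.9, 238.6, 56.9]
orientation: [-1.52, -0.465, 0.463]
ft_force: [-2.1, -1.1, 4.4]
width: 17.5
```

Contact on the rim: z is 56.9, the same as home, with Fz up by about 8 N. I release.

carry_out:
  delta_pos:
    - [0, 0, 0]
    - [0, 0, 0]
    - [0, 0, 0]
    - [0, 0, 0]
    - [0, 0, 0]
    - [0, 0, 0]
    - [0, 0, 0]
    - [0, 0, 0]
  rotation:
    - [0, 0, 0]
    - [0, 0, 0]
    - [0, 0, 0]
    - [0, 0, 0]
    - [0, 0, 0]
    - [0, 0, 0]
    - [0, 0, 0]
    - [0, 0, 0]
  hand: 60

```text
t: 33.77
ee_pos: [539.8, 238.6, 56.4]
orientation: [-1.52, -0.464, 0.463]
ft_force: [-0.3, 0.3, 0.3]
width: 65.7
```

```bash
python3 - <<'E'
from h import *
o=ctrl.get_obs(); print(o['t'],o['ft_force'],o['width'],o['ee_pos'])
im=ctrl.get_image("scene")[:,:,::-1].copy(); cv2.imwrite("pics/scene13.png",im); x0,y0=215,175;crop(im,x0,y0,80,75,8,"pics/s13.png")
E
```

```text
33.7667 [-0.286649    0.33817114  0.34731855] 65.7211056589461 [539.82097462 238.62928186  56.35606972]
```

View pics/s13.png

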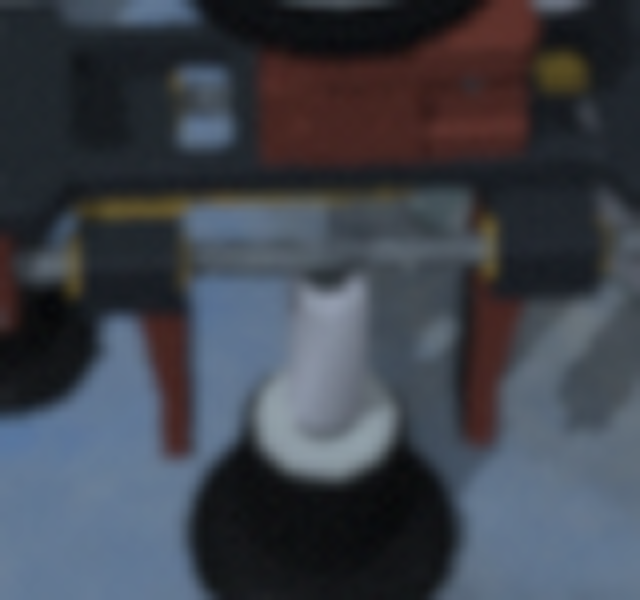

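The tool stands free, upright and on the rim. I retreat straight up.

carry_out:
  delta_pos:
    - [0, -0.5, 0]
    - [0, -1.5, 0]
    - [0, -3, 0]
    - [0, -5, 0]
    - [0, -7, 0]
    - [0, -9, 0]
    - [0, -11, 0]
    - [0, -13, 0]
    - [0, -15, 0]
    - [0, -16, 0]
    - [0, -16.5, 0]
    - [0, -16.5, 0]
  rotation:
    - [0, 0, 0]
    - [0, 0, 0]
    - [0, 0, 0]
    - [0, 0, 0]
    - [0, 0, 0]
    - [0, 0, 0]
    - [0, 0, 0]
    - [0, 0, 0]
    - [0, 0, 0]
    - [0, 0, 0]
    - [0, 0, 0]
    - [0, 0, 0]

```text
t: 34.82
ee_pos: [540.1, 238.7, 222.7]
orientation: [-1.52, -0.466, 0.461]
ft_force: [0.3, 0.3, -0.4]
width: 67.1
```

carry_out:
  delta_pos:
    - [1, 0, -3]
    - [2, 0, -6]
    - [3, 0, -9]
    - [4, 0, -12]
    - [5, 0, -15]
    - [6, 0, -18]
    - [6, 0, -20]
    - [6, 0, -20]
    - [6, 0, -20]
  rotation:
    - [0, 0, 0]
    - [0, 0, 0]
    - [0, 0, 0]
    - [0, 0, 0]
    - [0, 0, 0]
    - [0, 0, 0]
    - [0, 0, 0]
    - [0, 0, 0]
    - [0, 0, 0]

```text
t: 35.57
ee_pos: [700.5, 105.1, 219.3]
orientation: [-1.52, -0.461, 0.464]
ft_force: [0.2, 1.0, 0.7]
width: 67.2
```

```bash
python3 - <<'E'
from h import *
o=ctrl.get_obs(); print(o['t'],o['ft_force'],o['width'],o['ee_pos'])
im=ctrl.get_image("scene")[:,:,::-1].copy(); cv2.imwrite("pics/scene14.png",im); b=cv2.imread("pics/scene0.png")
cv2.imwrite("pics/s14.png",cv2.resize(np.hstack([b[130:280,120:280],im[130:280,120:280]]),None,fx=2.5,fy=2.5,interpolation=cv2.INTER_CUBIC))
d=cv2.absdiff(b,im).max(2); print("flask/petri/beaker/reagent diff",d[150:270,135:235].max(), d[205:235,240:270].max())
im=ctrl.get_image("top")[:,:,::-1].copy(); cv2.imwrite("pics/top14.png",im); cv2.imwrite("pics/t14.png",cv2.resize(im,(768,576)))
E
```

```text
35.5667 [0.20529316 1.00795898 0.72634972] 67.23809784799772 [700.46735621 105.08225508 219.34773831]
flask/petri/beaker/reagent diff 12 25
```

View pics/s14.png

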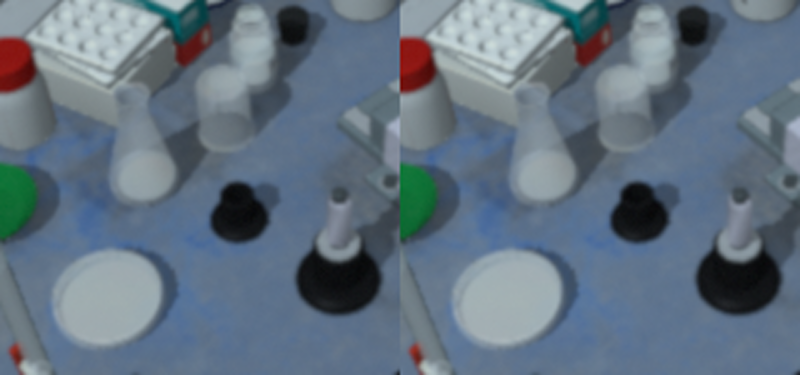

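View pics/t14.png

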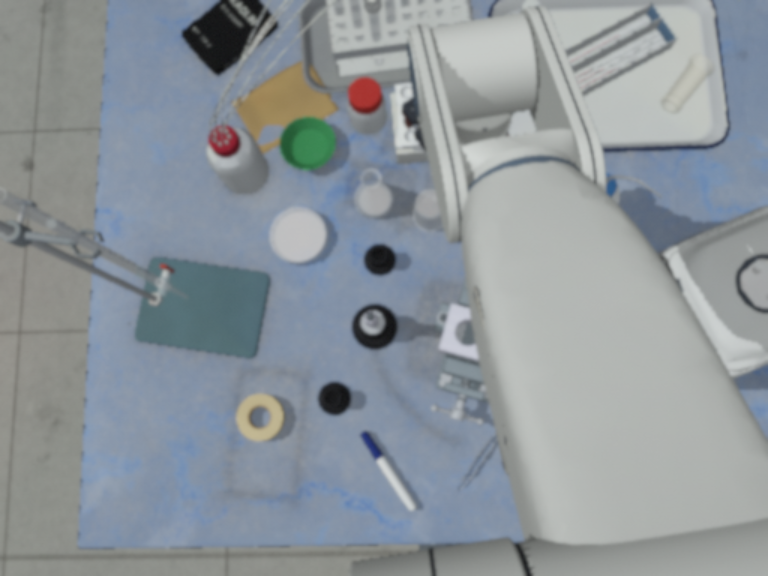

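Before/after crops match: the glassware is unchanged (max pixel difference 12, i.e. noise) and the tool is upright with its collar on the rim. I raise the hand a little and hand in.

carry_out:
  delta_pos:
    - [0, -1, 0]
    - [0, -2.5, 0]
    - [0, -3, 0]
    - [0, -3, 0]
    - [0, -3, 0]
    - [0, -3, 0]
  rotation:
    - [0, 0, 0]
    - [0, 0, 0]
    - [0, 0, 0]
    - [0, 0, 0]
    - [0, 0, 0]
    - [0, 0, 0]

```text
t: 36.17
ee_pos: [700.5, 106.4, 251.1]
orientation: [-1.52, -0.464, 0.464]
ft_force: [-0.0, -0.7, 0.1]
width: 67.0
```

```bash
python3 - <<'E'
from workcell import ctrl
o=ctrl.get_obs(); print(o['t'],o['ft_force'],abs(o['qvel']).max())
print(ctrl.close_job())
E
```

```text
36.1667 [-0.02916989 -0.67039073  0.05329467] 0.009900078285774955
the job is handed in; nothing more can be done
None
```

The bore's edge has been run round once and the tool is back in its stand. I handed the job in at 36 s; no verdict was reported.

- **Grip:** I took the tool from the largest stand. The first closing held it off its flats (19.2 mm wide), so I reopened and turned the hand until it read 17.8 mm. The grip force is fixed by the interface at half the most, below the 60–100 N asked for. The tool did not slip.
- **The run:** I hooked the blade beside the thermometer well, with the tool axis at azimuth 252°, and drew it clockwise all the way round to 244°, a few degrees past the well.
- **Force, by the readings between steps:** the force square to the edge (radial and vertical together) was mostly 4–6 N. The total including drag was mostly 4.4–7.9 N.
- **Unsteady part:** near azimuth 135–120° the blade stuck and slipped. The force square to the edge fell to about 2.2 N for one reading, and the correction after it reached 5.8 N (7.5 N in total).
- **Return:** the tool went back at its original height, and the force showed the collar on the rim. After release the pictures show it upright and fully home.
- **Last checks:** the glassware looks unchanged against the first picture. The force on the hand was about zero and the arm was still.
- **Disagreement:** the two cameras differed by about 4 mm. I settled this against the gripper's known position and by touch on the edge.

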